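Check the seeder's sowing plates with a straightedge and sort them

TASK

Shut the seeder's air valve fully and leave it shut while you work. Check each sowing plate where it lies, the red-banded one first, then the yellow one if there is one, then the blue: centre the straightedge lengthwise on the plate, let go of it, and press it firmly down for a moment first near its end over the plate's coloured band and then near its other end to find out whether it rocks. Lay every plate that lets it rock in the black tray and every plate on which it sits firm in the white tray, flat on the tray's floor or squarely stacked near its middle, put the straightedge back on its cork strip lying along it, and only then open the valve fully again, leaving the other things on the table alone.

Things in the scene. Friction and masses are not known exactly. Their poses are not given: they have to be found in the camera images.
- red_1: aluminium plate, red band across its +x end, -x end plain; 180 (x) x 60 mm (y); origin: centre of underside. Flat: 18 mm thick. Bowed: 20.5 mm at a ridge across the middle, falling to 16 mm at both ends, so the straightedge's ends swing about 6 mm. The name does not tell which: test it. Grip across the 60 mm. 0.2-0.4 kg. Either this or red_2 is there
- red_2: aluminium plate, red band across its +x end, -x end plain; 180 (x) x 60 mm (y); origin: centre of underside. Flat: 18 mm thick. Bowed: 20.5 mm at a ridge across the middle, falling to 16 mm at both ends, so the straightedge's ends swing about 6 mm. The name does not tell which: test it. Grip across the 60 mm. 0.2-0.4 kg. Either this or red_1 is there
- yellow_1: aluminium plate, yellow band across its +x end, -x end plain; 180 (x) x 60 mm (y); origin: centre of underside. Flat: 18 mm thick. Bowed: 20.5 mm at a ridge across the middle, falling to 16 mm at both ends, so the straightedge's ends swing about 6 mm. The name does not tell which: test it. Grip across the 60 mm. 0.2-0.4 kg. Either this, or yellow_2, or neither is there
- yellow_2: aluminium plate, yellow band across its +x end, -x end plain; 180 (x) x 60 mm (y); origin: centre of underside. Flat: 18 mm thick. Bowed: 20.5 mm at a ridge across the middle, falling to 16 mm at both ends, so the straightedge's ends swing about 6 mm. The name does not tell which: test it. Grip across the 60 mm. 0.2-0.4 kg. Either this, or yellow_1, or neither is there
- blue_1: aluminium plate, blue band across its +x end, -x end plain; 180 (x) x 60 mm (y); origin: centre of underside. Flat: 18 mm thick. Bowed: 20.5 mm at a ridge across the middle, falling to 16 mm at both ends, so the straightedge's ends swing about 6 mm. The name does not tell which: test it. Grip across the 60 mm. 0.2-0.4 kg. Either this or blue_2 is there
- blue_2: aluminium plate, blue band across its +x end, -x end plain; 180 (x) x 60 mm (y); origin: centre of underside. Flat: 18 mm thick. Bowed: 20.5 mm at a ridge across the middle, falling to 16 mm at both ends, so the straightedge's ends swing about 6 mm. The name does not tell which: test it. Grip across the 60 mm. 0.2-0.4 kg. Either this or blue_1 is there
- straightedge: steel straightedge 150 mm long (x), 30 mm wide (y), 8 mm thick, with a wooden grip block on its middle (44 mm along x, 20 mm across y, 8 to 42 mm above the underside). Origin: centre of its underside, z up. Both ends alike. 0.25 kg. At first it lies lengthwise on the cork strip
- edge_end_1 (a point): top of the straightedge near its +x end: 62 mm along +x from its centre, 8 mm above its underside; a place to press
- edge_end_2 (a point): top of the straightedge near its -x end: 62 mm along -x from its centre, 8 mm above its underside; a place to press
- strip: fixed cork strip, 190 mm (x) x 50 mm (y) x 3 mm, where the straightedge is kept; origin: centre of its underside, z up
- white_tray: fixed low white tray, for flat plates: 220 x 160 x 22 mm outside, walls and floor 5 mm, open on top; long side along x; origin: centre of its underside
- black_tray: fixed low black tray, for bowed plates: same size as the white one; long side along x; origin: centre of its underside
- valve_lever (a joint): angle of the red quarter-turn lever of the brass air valve: 0 = shut (square across the pipe, along -x of point valve_axis), 1.571 = fully open (along the pipe, -y of valve_axis); stops at both; from above it opens anticlockwise. It stays where it is left; about 2 N at the tip moves it
- valve_axis (a point): point on the vertical hinge axis of the lever, at half the lever's height (92 mm above the table); x and y fixed to the valve body, y along the pipe, whose top is 49 mm above the table; the valve body reaches 56 mm and a 24 mm thick stem on the axis goes up to the lever
- lever_tip (a point): point in the middle of the lever 70 mm from the hinge axis (5 mm from its end), at half its height; the lever bar is 16 mm wide and 20 mm high (82 to 102 mm above the table)
- pot: small terracotta cup-shaped pot, 72 mm wide, 70 mm high, a bystander: leave it alone; origin: centre of its underside as it was built
- mug: blue mug, 85 mm high, a bystander: leave it alone; origin: centre of its underside as it was built
- jar: amber jar, 90 mm high, a bystander: leave it alone; origin: centre of its underside as it was built
- tape: cardboard-coloured roll of tape, 90 mm wide, a bystander: leave it alone; origin: centre of its underside as it was built
- brush: hand brush lying at the back, a bystander: leave it alone; origin: centre of its underside as it was built
- label_box: cardboard box 90 x 120 x 50 mm, not always there, a bystander: leave it alone; origin: centre of its underside as it was built
- sprayer: green spray bottle, 170 mm high, a bystander: leave it alone; origin: centre of its underside as it was built

How it is judged:
On the way, in this order (a step that is already met when the one before it is completed fails the run):
1. the air valve is shut (value of joint valve_lever below 0.1 rad), for 0.2 s.
2. with the straightedge lying lengthwise over the middle of the red plate, it is pressed down over the plate's red end (((contact force between straightedge and red_1 above 4 N and horizontal distance between straightedge and red_1 below 0.025 m and angle between the x axis of straightedge and the x axis of red_1, either way round below 0.2 rad and x of the grasp point in the frame of red_1 between 0.035 and 0.1 m and y of the grasp point in the frame of red_1 between -0.03 and 0.03 m and x of the grasp point in the frame of red_1 above -0.1 m) or (contact force between straightedge and red_2 above 4 N and horizontal distance between straightedge and red_2 below 0.025 m and angle between the x axis of straightedge and the x axis of red_2, either way round below 0.2 rad and x of the grasp point in the frame of red_2 between 0.035 and 0.1 m and y of the grasp point in the frame of red_2 between -0.03 and 0.03 m and x of the grasp point in the frame of red_2 above -0.1 m))), for 0.1 s.
3. with the straightedge lying lengthwise over the middle of the red plate, it is pressed down over the plate's plain end (((contact force between straightedge and red_1 above 4 N and horizontal distance between straightedge and red_1 below 0.025 m and angle between the x axis of straightedge and the x axis of red_1, either way round below 0.2 rad and x of the grasp point in the frame of red_1 between -0.1 and -0.035 m and y of the grasp point in the frame of red_1 between -0.03 and 0.03 m and x of the grasp point in the frame of red_1 below 0.1 m) or (contact force between straightedge and red_2 above 4 N and horizontal distance between straightedge and red_2 below 0.025 m and angle between the x axis of straightedge and the x axis of red_2, either way round below 0.2 rad and x of the grasp point in the frame of red_2 between -0.1 and -0.035 m and y of the grasp point in the frame of red_2 between -0.03 and 0.03 m and x of the grasp point in the frame of red_2 below 0.1 m))), for 0.1 s.
4. with the straightedge lying lengthwise over the middle of the yellow plate, it is pressed down over the plate's yellow end (((contact force between straightedge and yellow_1 above 4 N and horizontal distance between straightedge and yellow_1 below 0.025 m and angle between the x axis of straightedge and the x axis of yellow_1, either way round below 0.2 rad and x of the grasp point in the frame of yellow_1 between 0.035 and 0.1 m and y of the grasp point in the frame of yellow_1 between -0.03 and 0.03 m and x of the grasp point in the frame of yellow_1 above -0.1 m) or (contact force between straightedge and yellow_2 above 4 N and horizontal distance between straightedge and yellow_2 below 0.025 m and angle between the x axis of straightedge and the x axis of yellow_2, either way round below 0.2 rad and x of the grasp point in the frame of yellow_2 between 0.035 and 0.1 m and y of the grasp point in the frame of yellow_2 between -0.03 and 0.03 m and x of the grasp point in the frame of yellow_2 above -0.1 m))), for 0.1 s.
5. with the straightedge lying lengthwise over the middle of the yellow plate, it is pressed down over the plate's plain end (((contact force between straightedge and yellow_1 above 4 N and horizontal distance between straightedge and yellow_1 below 0.025 m and angle between the x axis of straightedge and the x axis of yellow_1, either way round below 0.2 rad and x of the grasp point in the frame of yellow_1 between -0.1 and -0.035 m and y of the grasp point in the frame of yellow_1 between -0.03 and 0.03 m and x of the grasp point in the frame of yellow_1 below 0.1 m) or (contact force between straightedge and yellow_2 above 4 N and horizontal distance between straightedge and yellow_2 below 0.025 m and angle between the x axis of straightedge and the x axis of yellow_2, either way round below 0.2 rad and x of the grasp point in the frame of yellow_2 between -0.1 and -0.035 m and y of the grasp point in the frame of yellow_2 between -0.03 and 0.03 m and x of the grasp point in the frame of yellow_2 below 0.1 m))), for 0.1 s.
6. with the straightedge lying lengthwise over the middle of the blue plate, it is pressed down over the plate's blue end (((contact force between straightedge and blue_1 above 4 N and horizontal distance between straightedge and blue_1 below 0.025 m and angle between the x axis of straightedge and the x axis of blue_1, either way round below 0.2 rad and x of the grasp point in the frame of blue_1 between 0.035 and 0.1 m and y of the grasp point in the frame of blue_1 between -0.03 and 0.03 m and x of the grasp point in the frame of blue_1 above -0.1 m) or (contact force between straightedge and blue_2 above 4 N and horizontal distance between straightedge and blue_2 below 0.025 m and angle between the x axis of straightedge and the x axis of blue_2, either way round below 0.2 rad and x of the grasp point in the frame of blue_2 between 0.035 and 0.1 m and y of the grasp point in the frame of blue_2 between -0.03 and 0.03 m and x of the grasp point in the frame of blue_2 above -0.1 m))), for 0.1 s.
7. with the straightedge lying lengthwise over the middle of the blue plate, it is pressed down over the plate's plain end (((contact force between straightedge and blue_1 above 4 N and horizontal distance between straightedge and blue_1 below 0.025 m and angle between the x axis of straightedge and the x axis of blue_1, either way round below 0.2 rad and x of the grasp point in the frame of blue_1 between -0.1 and -0.035 m and y of the grasp point in the frame of blue_1 between -0.03 and 0.03 m and x of the grasp point in the frame of blue_1 below 0.1 m) or (contact force between straightedge and blue_2 above 4 N and horizontal distance between straightedge and blue_2 below 0.025 m and angle between the x axis of straightedge and the x axis of blue_2, either way round below 0.2 rad and x of the grasp point in the frame of blue_2 between -0.1 and -0.035 m and y of the grasp point in the frame of blue_2 between -0.03 and 0.03 m and x of the grasp point in the frame of blue_2 below 0.1 m))), for 0.1 s.
8. valve still shut, every plate lies in its tray and the straightedge is back on its strip, let go (x of red_1 in the frame of white_tray between -0.036 and 0.036 m and y of red_1 in the frame of white_tray between -0.055 and 0.055 m and z of each of red_1, yellow_2, blue_1 in the frame of white_tray below 0.07 m and angle between each of red_1, red_2, yellow_1, yellow_2, blue_1, blue_2's own z axis and vertical below 0.2 rad and linear speed of each of red_1, red_2, yellow_1, yellow_2, blue_1, blue_2, straightedge below 0.03 m/s and x of red_2 in the frame of black_tray between -0.036 and 0.036 m and y of red_2 in the frame of black_tray between -0.055 and 0.055 m and z of each of red_2, yellow_1, blue_2 in the frame of black_tray below 0.07 m and x of yellow_1 in the frame of black_tray between -0.036 and 0.036 m and y of yellow_1 in the frame of black_tray between -0.055 and 0.055 m and x of yellow_2 in the frame of white_tray between -0.036 and 0.036 m and y of yellow_2 in the frame of white_tray between -0.055 and 0.055 m and x of blue_1 in the frame of white_tray between -0.036 and 0.036 m and y of blue_1 in the frame of white_tray between -0.055 and 0.055 m and x of blue_2 in the frame of black_tray between -0.036 and 0.036 m and y of blue_2 in the frame of black_tray between -0.055 and 0.055 m and x of straightedge in the frame of strip between -0.03 and 0.03 m and y of straightedge in the frame of strip between -0.025 and 0.025 m and z of straightedge in the frame of strip below 0.01 m and angle between the x axis of straightedge and the x axis of strip, either way round below 0.25 rad and angle between straightedge's own z axis and vertical below 0.1 rad and value of joint valve_lever below 0.12 rad and contact force between the fingers and straightedge below 0.1 N), for 0.2 s.
At the end, for the whole second after the job is handed in: Rocking plates in the black tray, flat ones in the white (centre within 36 x 55 mm of the tray's, level to 0.2 rad, stacked or not); straightedge flat on the cork strip (within 30 mm along, 25 mm across, 0.25 rad); valve open past 1.47 rad; all at rest (x of red_1 in the frame of white_tray between -0.036 and 0.036 m and y of red_1 in the frame of white_tray between -0.055 and 0.055 m and z of each of red_1, yellow_2, blue_1 in the frame of white_tray below 0.07 m and angle between each of red_1, red_2, yellow_1, yellow_2, blue_1, blue_2's own z axis and vertical below 0.2 rad and linear speed of each of red_1, red_2, yellow_1, yellow_2, blue_1, blue_2, straightedge below 0.03 m/s and x of red_2 in the frame of black_tray between -0.036 and 0.036 m and y of red_2 in the frame of black_tray between -0.055 and 0.055 m and z of each of red_2, yellow_1, blue_2 in the frame of black_tray below 0.07 m and x of yellow_1 in the frame of black_tray between -0.036 and 0.036 m and y of yellow_1 in the frame of black_tray between -0.055 and 0.055 m and x of yellow_2 in the frame of white_tray between -0.036 and 0.036 m and y of yellow_2 in the frame of white_tray between -0.055 and 0.055 m and x of blue_1 in the frame of white_tray between -0.036 and 0.036 m and y of blue_1 in the frame of white_tray between -0.055 and 0.055 m and x of blue_2 in the frame of black_tray between -0.036 and 0.036 m and y of blue_2 in the frame of black_tray between -0.055 and 0.055 m and x of straightedge in the frame of strip between -0.03 and 0.03 m and y of straightedge in the frame of strip between -0.025 and 0.025 m and z of straightedge in the frame of strip below 0.01 m and angle between the x axis of straightedge and the x axis of strip, either way round below 0.25 rad and angle between straightedge's own z axis and vertical below 0.1 rad and value of joint valve_lever above 1.47 rad); the robot touches nothing.
It fails at once if a bystander is pushed more than 5 cm away (distance of any of pot, mug, jar, tape, brush, label_box, sprayer from where it was at the start of the episode above 0.05 m).
It fails at once if the straightedge is laid on a plate while the air valve is open (value of joint valve_lever above 0.3 rad and ((contact force between straightedge and red_1 above 1 N and horizontal distance between straightedge and red_1 below 0.03 m) or (contact force between straightedge and red_2 above 1 N and horizontal distance between straightedge and red_2 below 0.03 m) or (contact force between straightedge and yellow_1 above 1 N and horizontal distance between straightedge and yellow_1 below 0.03 m) or (contact force between straightedge and yellow_2 above 1 N and horizontal distance between straightedge and yellow_2 below 0.03 m) or (contact force between straightedge and blue_1 above 1 N and horizontal distance between straightedge and blue_1 below 0.03 m) or (contact force between straightedge and blue_2 above 1 N and horizontal distance between straightedge and blue_2 below 0.03 m))).
Of red_1, red_2 only 1 to 1 are there at a start; the rules pass over those that are not, and their reading is None.
Of yellow_1, yellow_2, label_box only 1 to 1 are there at a start; the rules pass over those that are not, and their reading is None.
Of blue_1, blue_2 only 1 to 1 are there at a start; the rules pass over those that are not, and their reading is None.
At some moment in a run one of straightedge may be knocked a few centimetres aside while the robot is not near it.
Once in a run the grip may slacken for a moment while it holds something.
It also fails if it takes over 210 s, if anything falls off the work surface, if the arm or the gripper's body presses on something with over 40 N, if the wrist force passes 120 N, or if a joint passes its speed limit or range.

ROBOT

A 6-joint arm with a two-finger parallel gripper is mounted at the origin on the work surface. World frame = base frame: x ahead of the robot, y to its left, z up, the work surface at z = 0. Lengths are in m, angles in rad, forces in N, time in s.
With the tool pointing down it reaches from about 0.3 to 0.85 m from the base axis. Payload 5.4 kg.
Tool frame: the origin (TCP) lies between the finger pads; the fingertips stand 25 mm ahead of it and the grasp point (between the pads) lies 6 mm ahead of it; z points along the fingers, x is the direction in which the jaws open and shut, and the axes are right-handed (so a half turn about z gives the same grasp; the last joint's range is limited). The gripper opens to 85 mm and grips with 20 to 120 N. Pads are 22 mm wide; open, the fingers measure 114 mm over their backs; the gripper's body (76 mm by 85 mm) begins 54 mm behind the grasp point. The pads swing forward as they close: fully open they stand 13 mm farther back than shut.
Start: joints at [1.016, 0.158, 1.597, -0, 1.386, -0.21], TCP at [0.194, 0.541, 0.256] pointing down, gripper open.
Joint ranges: [-2.91, 2.91], [-0.94, 2.29], [0.18, 2.7], [-1.29, 4.43], [0.17, 2.64], [-3, 3]. Speed limits (rad/s): [2.57, 2.57, 3.14, 3.14, 3.14, 3.14].

INTERFACE

Orientations are given as [roll, pitch, yaw] about the fixed x, y, z axes, in that order (R = Rz(yaw) Ry(pitch) Rx(roll)).
In Python, from workcell import * gives the robot as it stands. The module is installed in compiled form; this text tells all that it offers.
- The arm moves only by the tool send_rows, never from a script. Its argument "commands" is a list of rows, each a list of 2 entries, a list of its own where there are three numbers: the shift along the tool's x, y, z in m, then the turn, a rotation vector about the tool's x, y, z in rad. In form: [[[x, y, z], [wx, wy, wz]], ...]. A call has 1 to 20 rows; each row shifts and turns the commanded pose from where the row before left it, along the tool's axes as they then stand; what a row does not reach is not made up. A row lasts 1/10 s, in which the tool goes at most 50 mm and 8.59 degrees, less where a joint would pass 70% of its speed; a pose out of reach is approached as far as the arm can. A call with a gripper value outside its range is refused whole. "grip" is the opening, from 0 (shut) to 1 (fully open), set as the call begins (left out, the last holds). The fingers move at their own pace and stop on an object; "newtons" is the grip in N (left out, the last holds). Time passes only in rows, so rows that do not move let the fingers close. It gives the time, the measured TCP pose, the force and the opening at its end, in the units of the state.
- get_obs(): the state, without advancing time (a new reading comes with each control period).
- camera(name): name is "scene" or "top"; returns the picture (480x640x3 uint8, red, green, blue); there is no depth.
- get_calibration(name): a dict with "fx", "fy", "cx", "cy" (pixels), "k1" (the pictures are not rectified: a ray, as slopes to the right and down, at radius r is drawn at 1 + k1 r^2 times it, then the intrinsics apply), "R" (3x3) and "t" (3): a world point X has camera coordinates R X + t. Camera axes: x right, y down, z forward; pixel columns grow to the right and rows downward; lengths in m; the calibration is good to about 2 mm. A picture is of the moment at which its call begins. get_calibration takes no time and is no camera call.
- close_job(): hands the job in, once; it reports no verdict.
Trained networks look in the newest picture that a camera, given by its name, has taken for a name from the list of things; names that differ only in an ending like _2 or _b are one class to them, and where a whole thing is asked for, a point or a joint stands for the part that bears it (a point fixed in the world has none). Each returns a list of dicts, best first, with "conf" (0 to 1); they miss things now and then, are a little off and sometimes report something else, mostly with a low value. They report only what shows in the picture. A call takes as long as a camera call.
- boxes_of(target, camera): "position" ([column, row] in pixels, amid what is visible of it).
- outline_of(target, camera): "pixels" (480x640 bool, what is visible of it) and "position" ([column, row] in pixels, amid what is visible of it).
The state is a dict: "clock": time; "q": joint angles; "joint_velocities": joint speeds; "tau": joint torques, N m; "tool_pos": TCP position; "orientation": TCP orientation; "ft_force": force on the tool from outside, world axes, zero at the start; "wrist_torque": the same for the moment, N m; "opening": finger opening in m.
Only numpy, scipy, OpenCV 4.12 (cv2) and the standard library are available. Lean on these libraries where they do the work, as an engineer would, in place of code of your own. Each camera call takes 0.05 s, during which the arm holds its last target. There are 200 camera calls.

## Working session

There is one attempt and no reset: what is moved stays moved. The work goes in short steps, Python scripts to look and compute and a tool call to move; the robot and the scene stay as the last step left them, time stands still between calls to the robot, and variables do not carry over. Pictures are saved under pics/ and viewed, about 12 in all and at most 16, crops included, and the job is handed in when it is done.

Besides the shell and the picture viewer there is one more tool, called after "Request:" as name(argument=value, ...), one argument or row to a line, values as JSON. send_rows: Moves the arm, as the interface text tells. Its arguments: {"type":"object","properties":{"commands":{"type":"array","items":{"type":"array"}},"grip":{"type":"number"},"newtons":{"type":"number"}},"required":["commands"]}

```bash
mkdir -p pics
cat > h.py <<'E'
from workcell import *
import numpy as np, cv2
from scipy.spatial.transform import Rotation as Ro
def snap(n,f=None,crop=None,s=1):
    im=camera(n)
    if f:
        o=im if crop is None else im[crop[1]:crop[3],crop[0]:crop[2]]
        if s!=1:o=cv2.resize(o,None,fx=s,fy=s)
        cv2.imwrite('pics/'+f,o[...,::-1])
    return im
def ray(n,uv):
    c=get_calibration(n); d=np.array([(uv[0]-c['cx'])/c['fx'],(uv[1]-c['cy'])/c['fy']]); s=d.copy()
    for _ in range(20): s=d/(1+c['k1']*(s@s))
    R=np.array(c['R']);t=np.array(c['t']); return -R.T@t, R.T@np.array([s[0],s[1],1])
def w(n,uv,z):
    o,d=ray(n,uv); return o+d*(z-o[2])/d[2]
def px(n,X):
    c=get_calibration(n); p=np.array(c['R'])@np.array(X)+np.array(c['t']); s=p[:2]/p[2]; s=s*(1+c['k1']*(s@s))
    return np.array([c['fx']*s[0]+c['cx'],c['fy']*s[1]+c['cy']])
def rect(n,mask,z):
    """min-area rect of mask projected to height z: centre, long-axis yaw, sizes"""
    m=mask.astype(np.uint8); cs,_=cv2.findContours(m,0,1); c=max(cs,key=cv2.contourArea)[:,0]
    P=np.array([w(n,p,z)[:2] for p in c],np.float32)*1000
    (cx,cy),(a,b),ang=cv2.minAreaRect(P)
    if a<b: a,b,ang=b,a,ang+90
    return np.round([cx,cy,a,b],1), round((ang+90)%180-90,1)
def st():
    o=get_obs(); print('t',o['clock'],'pos',np.round(o['tool_pos'],4),'rpy',np.round(o['orientation'],3),'F',np.round(o['ft_force'],1),'op',round(o['opening'],4))
E
python3 - <<'E'
from h import *
st()
for n in('top','scene'):
    im=snap(n,n+'0.png'); c=get_calibration(n); print(n,'cam',np.round(-np.array(c['R']).T@np.array(c['t']),3),c['fx'],c['k1'])
    for t in ['red_1','yellow_1','blue_1','straightedge','strip','white_tray','black_tray','valve_lever','pot','mug','jar','tape','brush','label_box','sprayer']:
        for d in outline_of(t,n)[:2]:
            if d['conf']<.3: continue
            z={'red_1':.018,'yellow_1':.018,'blue_1':.018,'straightedge':.011,'strip':.003,'white_tray':.022,'black_tray':.022,'valve_lever':.102}.get(t,.05)
            try:print(t,round(d['conf'],2),np.round(d['position']),*rect(n,d['pixels'],z))
            except Exception as e: print(t,e)
E
```

```text
t 0.0 pos [0.1941 0.5407 0.2553] rpy [-3.141e+00  2.000e-03  1.226e+00] F [-0.1  0.2  0.4] op 0.085
top cam [0.389 0.012 1.516] 440.15441626179523 0.025594043646048996
red_1 0.91 [275. 253.] [486.7 157.9 180.6  63.3] 5.8
yellow_1 0.74 [238. 186.] [729.6 290.2  84.7  66. ] 44.7
blue_1 0.68 [354. 196.] [ 682.3 -115.1  148.5   31.5] 89.6
blue_1 0.56 [366. 253.] [ 484.3 -147.8  183.1   68.8] -13.9
straightedge 0.73 [357. 200.] [ 683.7 -115.7  149.2   31.7] 89.6
strip 0.72 [364. 202.] [ 680.1 -122.4  188.7   53.6] 85.9
white_tray 0.89 [430. 237.] [ 540.8 -364.2  224.5  167.8] -7.7
white_tray 0.52 [306. 164.] [799.1  17.2 194.9  45.2] -88.1
black_tray 0.57 [212. 246.] [519.4 370.3 215.2 162.5] -0.4
black_tray 0.46 [310. 164.] [798.5  17.2 194.4  39. ] 89.7
valve_lever 0.65 [292. 195.] [677.   84.4  88.1  29.8] 89.7
valve_lever 0.59 [418. 310.] [ 302.8 -299.3  110.3   75.1] 89.8
pot 0.6 [225. 310.] [308.  312.5  72.5  68.2] 89.6
pot 0.3 [372. 203.] [ 667.3 -147.7  128.5   47.9] 89.6
mug 0.62 [420. 312.] [ 298.8 -312.5  109.9   78.8] -77.9
jar 0.73 [236. 183.] [723.2 283.4  83.   67. ] 44.7

[... 406 characters left out ...]
yellow_1 0.7 [326. 249.] [502.4   4.3 198.6  63.8] -0.2
blue_1 0.66 [278. 240.] [ 494.5 -141.8  208.3   78.7] -11.7
straightedge 0.92 [268. 282.] [ 666.9 -110.9  151.6   76.2] 87.6
strip 0.72 [261. 287.] [ 680.4 -119.   191.9   55.5] 85.3
strip 0.43 [207. 238.] [ 527.3 -369.2  250.1  185.5] -7.2
white_tray 0.88 [209. 239.] [ 553.9 -354.7  243.5  184.1] -5.9
black_tray 0.59 [461. 281.] [530.4 377.6 251.4 164.8] -1.2
valve_lever 0.82 [345. 269.] [694.4  93.7  86.8  57.5] -71.7
pot 0.62 [446. 228.] [321.5 319.  174.1  72.5] 3.7
mug 0.94 [257. 196.] [ 300.8 -307.   228.4   89.8] 26.4
tape 0.61 [192. 277.] [ 778.6 -274.6  120.5   85.5] 32.0
sprayer 0.93 [549. 275.] [434.2 608.  332.4  70. ] -12.0
```

View pics/top0.png

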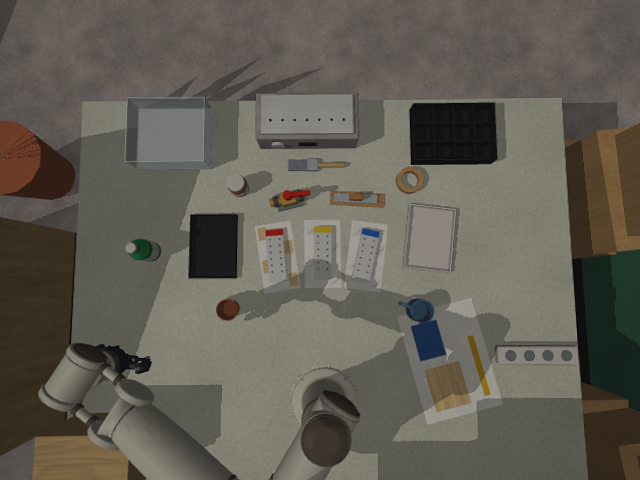

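View pics/scene0.png

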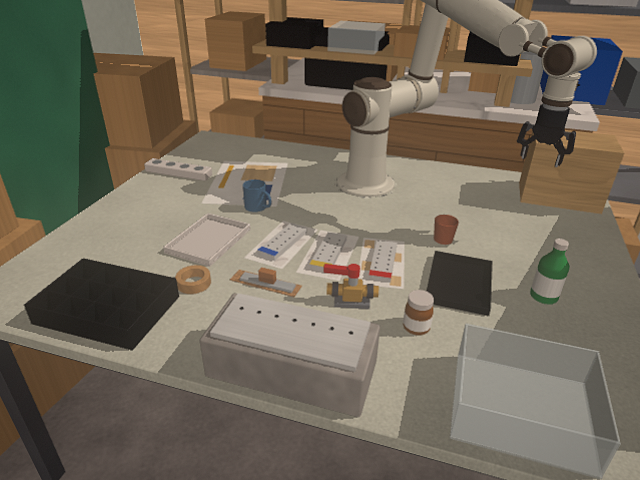

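Run:
```python
from h import *
im=snap('top'); cv2.imwrite('pics/z1.png',cv2.resize(im[175:295,245:395],None,fx=5.3,fy=5,interpolation=cv2.INTER_CUBIC)[...,::-1])
im2=snap('scene'); cv2.imwrite('pics/z2.png',cv2.resize(im2[210:310,215:415],None,fx=4,fy=4,interpolation=cv2.INTER_CUBIC)[...,::-1])
h=cv2.cvtColor(im,cv2.COLOR_RGB2HSV)
m=((h[...,0]<6)|(h[...,0]>174))&(h[...,1]>160)&(h[...,2]>60)
m[:180]=0;m[215:]=0;m[:,:260]=0;m[:,330:]=0
print(np.argwhere(m).min(0),np.argwhere(m).max(0)); print(rect('top',m,.102))
for t in('yellow_1','blue_1','red_1'):
  for d in outline_of(t,'top'): print(t,d['conf'],d['position'],*rect('top',d['pixels'],.018))
for t in('valve_lever','lever_tip','valve_axis'):
  for c in('top','scene'):
    for d in boxes_of(t,c): print(t,c,d['conf'],d['position'])
```

```text
[190 283] [199 309]
(array([676.9,  82.7,  85.1,  26.9]), -87.6)
yellow_1 0.92 [319.9, 252.6] [496.7  -3.5 181.1  58.3] -0.3
blue_1 0.9 [362.7, 253.3] [ 484.6 -149.5  184.4   65.6] -11.8
red_1 0.68 [275.2, 253.9] [484.7 159.3 184.4  60.3] 6.1
red_1 0.3 [352.8, 196.1] [ 681.7 -116.8  151.6   31.4] 87.3
valve_lever top 0.46 [293.0, 195.1]
valve_lever top 0.16 [365.9, 253.9]
valve_lever scene 0.68 [343.0, 269.2]
lever_tip top 0.74 [354.0, 199.4]
lever_tip top 0.68 [294.3, 187.7]
lever_tip top 0.35 [275.8, 251.4]
lever_tip scene 0.55 [341.0, 270.0]
valve_axis top 0.59 [286.9, 198.8]
valve_axis top 0.41 [352.3, 198.7]
valve_axis scene 0.86 [347.5, 287.8]
```

View pics/z1.png

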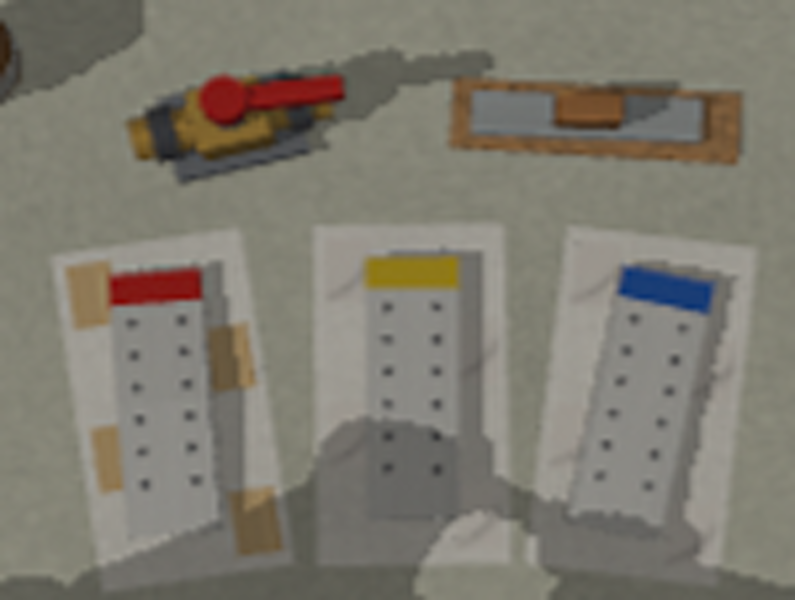

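View pics/z2.png

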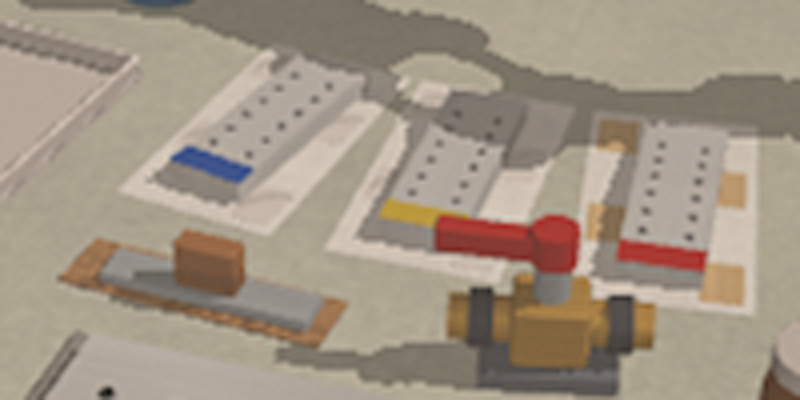

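```bash
cat >> h.py <<'E'
def zp(a,b): return (245+a/5.3,175+b/5)
E
python3 - <<'E'
from h import *
r=lambda a:np.round(a[:2]*1000,1)
hub=w('top',zp(223,99),.107);tip=w('top',zp(344,88),.102)
print('hub',r(hub),'tipend',r(tip), 'len',np.hypot(*(tip-hub)[:2]),'ang',np.degrees(np.arctan2(*(tip-hub)[1::-1])))
a,b=w('top',zp(137,139),.035),w('top',zp(322,106),.035);print('pipe',r(a),r(b),np.degrees(np.arctan2(*(b-a)[1::-1])))
for p in [(457,80),(742,92),(740,162),(450,147)]: print('strip',r(w('top',zp(*p),.003)))
for p in [(472,91),(705,97),(702,143),(471,136)]: print('edge',r(w('top',zp(*p),.011)))
for p in [(555,93),(624,95),(622,127),(556,125)]: print('block',r(w('top',zp(*p),.045)))
P=dict(red=[(110,275),(200,268),(220,525),(128,543)],yel=[(366,258),(459,258),(458,517),(367,517)],blue=[(622,266),(713,280),(665,530),(570,513)])
for k,v in P.items():
  q=np.array([w('top',zp(*p),.018)[:2]*1000 for p in v]); f=(q[0]+q[1]-q[2]-q[3])/2
  print(k,q.mean(0).round(1),np.hypot(*f).round(1),np.hypot(*(q[0]+q[3]-q[1]-q[2])/2).round(1),np.degrees(np.arctan2(f[1],f[0])).round(1))
print(px('scene',[*hub[:2],.102]),px('scene',[*tip[:2],.092]))
E
```

```text
hub [675.2 111.5] tipend [683.   37.3] len 0.07455806373372156 ang -83.94385400250799
pipe [662.4 171.8] [684.5  52.8] -79.46173474213865
strip [708.8 -35.4]
strip [ 699.1 -222.9]
strip [ 649.6 -220.6]
strip [661.4 -30.4]
edge [699.3 -44.9]
edge [ 694.1 -197.4]
edge [ 661.7 -194.8]
edge [667.6 -44. ]
block [690.6 -96.8]
block [ 688.9 -140.9]
block [ 666.9 -139.3]
block [668.6 -97.1]
red [483.8 155.1] 179.6 59.0 4.1
yel [493.3  -4.4] 176.9 59.2 -0.4
blue [ 485.7 -152.3] 172.9 60.5 -11.7
[350.71096352 267.80214816] [320.98324742 267.28281151]
```

Request:
send_rows(
  commands=[
    [[0, 0, 0], [0, 0, -0.115]],
    [[0, 0, 0], [0, 0, -0.115]],
    [[0, 0, 0], [0, 0, -0.115]],
    [[-0.03, 0.033, 0], [0, 0, 0]],
    [[-0.03, 0.033, 0], [0, 0, 0]],
    [[-0.03, 0.033, 0], [0, 0, 0]],
    [[-0.03, 0.033, 0], [0, 0, 0]],
    [[-0.03, 0.033, 0], [0, 0, 0]],
    [[-0.03, 0.033, 0], [0, 0, 0]],
    [[-0.03, 0.033, 0], [0, 0, 0]],
    [[-0.03, 0.033, 0], [0, 0, 0]],
    [[-0.03, 0.033, 0], [0, 0, 0]],
    [[-0.03, 0.033, 0], [0, 0, 0]],
    [[-0.03, 0.033, 0], [0, 0, 0]],
    [[-0.03, 0.033, 0], [0, 0, 0]],
    [[-0.03, 0.033, 0], [0, 0, 0]],
    [[-0.03, 0.033, 0], [0, 0, 0]],
    [[-0.03, 0.033, 0], [0, 0, 0]],
    [[-0.03, 0.033, 0], [0, 0, 0]],
  ],
  grip=0,
  newtons=40,
)

```text
clock: 4.05
tool_pos: [0.7236, 0.0599, 0.2562]
orientation: [3.142, -0.0, 1.571]
ft_force: [0.6, 0.4, 0.2]
opening: 0.0004
```

Run:
```python
import numpy as np
p=np.array([723.6,59.9])
for i,t in enumerate(np.linspace(-84,-172,12)):
    a=np.radians(t);u=np.array([np.cos(a),np.sin(a)]);n=np.array([-u[1],u[0]])
    d=8+11*abs(n[0])+14.5*abs(n[1])+1
    q=np.round(np.array([675,111.5])+53*u+d*n); print(q,'tool dx dy',(q-p)[::-1]); p=q
```

```text
[702.  61.] tool dx dy [  1.1 -21.6]
[694.  58.] tool dx dy [-3. -8.]
[688.  55.] tool dx dy [-3. -6.]
[681.  54.] tool dx dy [-1. -7.]
[674.  53.] tool dx dy [-1. -7.]
[667.  53.] tool dx dy [ 0. -7.]
[660.  54.] tool dx dy [ 1. -7.]
[652.  57.] tool dx dy [ 3. -8.]
[644.  60.] tool dx dy [ 3. -8.]
[637.  66.] tool dx dy [ 6. -7.]
[631.  72.] tool dx dy [ 6. -6.]
[626.  79.] tool dx dy [ 7. -5.]
```

Request:
send_rows(
  commands=[
    [[0, 0, 0.036], [0, 0, 0]],
    [[0, 0, 0.036], [0, 0, 0]],
    [[0, 0, 0.036], [0, 0, 0]],
    [[0, 0, 0.037], [0, 0, 0]],
    [[0, 0, 0], [0, 0, 0]],
  ],
)

```text
clock: 4.55
tool_pos: [0.7179, 0.0615, 0.1037]
orientation: [-3.128, -0.001, 1.571]
ft_force: [-1.0, 0.7, -1.3]
opening: -0.0
```

Request:
send_rows(
  commands=[
    [[0, 0, 0], [0, 0, 0]],
    [[0, 0, 0], [0, 0, 0]],
  ],
)

```text
clock: 4.75
tool_pos: [0.7243, 0.0611, 0.1147]
orientation: [3.137, 0.0, 1.571]
ft_force: [0.2, -0.7, 0.5]
opening: 0.0001
```

Request:
send_rows(
  commands=[
    [[0, -0.011, 0], [0, 0, 0]],
    [[0, -0.01, 0], [0, 0, 0]],
    [[-0.003, -0.008, 0], [0, 0, 0]],
    [[-0.003, -0.006, 0], [0, 0, 0]],
    [[-0.001, -0.007, 0], [0, 0, 0]],
    [[-0.001, -0.007, 0], [0, 0, 0]],
    [[0, -0.007, 0], [0, 0, 0]],
    [[0.001, -0.007, 0], [0, 0, 0]],
    [[0.003, -0.008, 0], [0, 0, 0]],
    [[0.003, -0.008, 0], [0, 0, 0]],
    [[0.006, -0.007, 0], [0, 0, 0]],
    [[0.006, -0.006, 0], [0, 0, 0]],
    [[0.007, -0.005, 0], [0, 0, 0]],
    [[0, 0, 0], [0, 0, 0]],
    [[0, 0, 0], [0, 0, 0]],
  ],
)

```text
clock: 6.25
tool_pos: [0.6246, 0.0798, 0.1108]
orientation: [-3.14, -0.0, 1.572]
ft_force: [-0.7, 1.7, -0.2]
opening: -0.0002
```

Run:
```python
from h import *
st(); im=snap('scene'); cv2.imwrite('pics/v1.png',cv2.resize(im[180:330,240:440],None,fx=4,fy=4,interpolation=cv2.INTER_CUBIC)[...,::-1])
```

```text
t 6.25 pos [0.6246 0.0798 0.1108] rpy [-3.14  -0.     1.572] F [-0.7  1.7 -0.2] op -0.0002
```

View pics/v1.png

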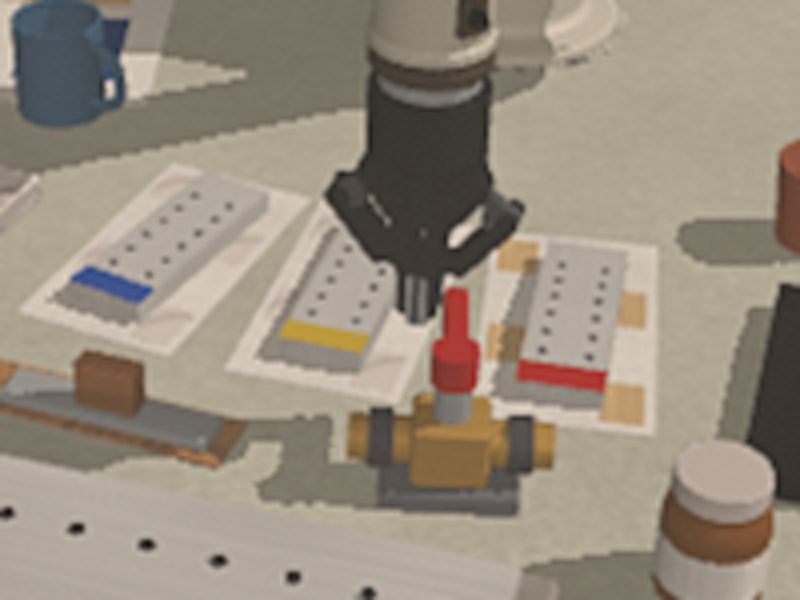

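Request:
send_rows(
  commands=[
    [[0.002, 0, 0], [0, 0, 0]],
    [[0.002, 0, 0], [0, 0, 0]],
    [[0.002, 0, 0], [0, 0, 0]],
    [[0, 0, 0], [0, 0, 0]],
    [[0, 0, 0], [0, 0, 0]],
  ],
)

```text
clock: 6.8
tool_pos: [0.6251, 0.0822, 0.111]
orientation: [-3.14, 0.005, 1.571]
ft_force: [-2.1, -10.5, 0.9]
opening: -0.0
```

Request:
send_rows(
  commands=[
    [[-0.03, 0, 0], [0, 0, 0]],
    [[0, 0, -0.03], [0, 0, 0.134]],
    [[0, 0, 0], [0, 0, 0.134]],
    [[0, 0, 0], [0, 0, 0.134]],
    [[0, 0, 0], [0, 0, 0.134]],
    [[0, 0, 0], [0, 0, 0.134]],
    [[0, 0, 0], [0, 0, 0.134]],
    [[0, 0, 0], [0, 0, 0.134]],
    [[0, 0, 0], [0, 0, 0.134]],
    [[0, 0, 0], [0, 0, 0.134]],
    [[0, 0, 0], [0, 0, 0.134]],
    [[0, 0, 0], [0, 0, 0.134]],
    [[0, 0, 0], [0, 0, 0.134]],
    [[0, 0, 0], [0, 0, 0]],
  ],
  grip=0.6,
)

```text
clock: 8.2
tool_pos: [0.6254, 0.0554, 0.1412]
orientation: [-3.141, 0.0, -0.037]
ft_force: [-0.6, -0.0, 0.4]
opening: 0.0513
```

```bash
cat >> h.py <<'E'
def block(n,z,near=None):
    """orange-brown grip block pixels in camera n near world xy"""
    im=camera(n); return im
E
python3 - <<'E'
from h import *
st(); im=snap('top')
for d in outline_of('straightedge','top')[:2]: print(d['conf'],*rect('top',d['pixels'],.011),np.round(w('top',d['position'],.015),3))
snap('scene')
for t in('straightedge','valve_lever'):
  for d in outline_of(t,'scene')[:2]: print(t,d['conf'],d['position'],*rect('scene',d['pixels'],.011))
cv2.imwrite('pics/v2.png',cv2.resize(im[150:300,245:395],None,fx=4,fy=4,interpolation=cv2.INTER_CUBIC)[...,::-1])
E
```

```text
t 8.2 pos [0.6254 0.0554 0.1412] rpy [-3.141  0.    -0.037] F [-0.6 -0.   0.4] op 0.0513
0.96 [ 683.9 -115.6  142.2   31.7] 88.9 [ 0.685 -0.115  0.015]
0.24 [801.5  17.3 195.8  39.3] 89.7 [0.803 0.042 0.015]
straightedge 0.84 [269.2, 280.5] [ 668.2 -110.6  154.6   77.9] 87.0
straightedge 0.59 [349.6, 269.5] [537.1  88.3 130.6  38.9] 13.2
valve_lever 0.77 [353.3, 264.4] [535.2  86.5 126.2  30.3] 13.4
```

View pics/v2.png

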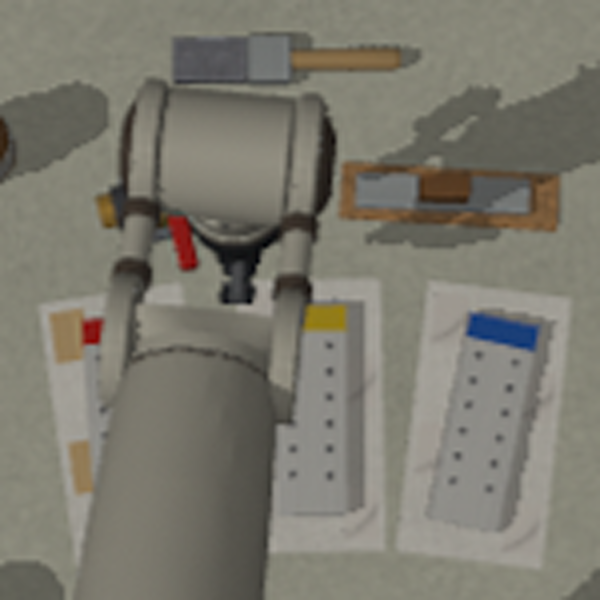

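Request:
send_rows(
  commands=[
    [[0.0155, 0.043, 0], [0, 0, 0]],
    [[0.0155, 0.043, 0], [0, 0, 0]],
    [[0.0155, 0.043, 0], [0, 0, 0]],
    [[0.0155, 0.043, 0], [0, 0, 0]],
    [[0, 0, 0], [0, 0, 0]],
    [[0, 0, 0.025], [0, 0, 0]],
    [[0, 0, 0.025], [0, 0, 0]],
    [[0, 0, 0.02], [0, 0, 0]],
    [[0, 0, 0.015], [0, 0, 0]],
    [[0, 0, 0.01], [0, 0, 0]],
    [[0, 0, 0.003], [0, 0, 0]],
    [[0, 0, 0], [0, 0, 0]],
    [[0, 0, 0], [0, 0, 0]],
  ],
)

```text
clock: 9.75
tool_pos: [0.6819, -0.1192, 0.0446]
orientation: [3.141, -0.002, -0.037]
ft_force: [1.2, -0.3, -0.9]
opening: 0.0513
```

Request:
send_rows(
  commands=[
    [[0, 0, 0], [0, 0, 0]],
    [[0, 0, 0], [0, 0, 0]],
    [[0, 0, 0], [0, 0, 0]],
    [[0, 0, 0], [0, 0, 0]],
    [[0, 0, 0], [0, 0, 0]],
    [[0, 0, 0], [0, 0, 0]],
  ],
  grip=0,
  newtons=60,
)

```text
clock: 10.35
tool_pos: [0.6817, -0.1192, 0.0443]
orientation: [3.141, -0.001, -0.037]
ft_force: [-1.5, -0.9, 5.7]
opening: 0.0189
```

Request:
send_rows(
  commands=[
    [[0, 0, -0.01], [0, 0, 0]],
    [[0, 0, -0.03], [0, 0, 0]],
    [[0, 0, -0.04], [0, 0, 0]],
    [[0, 0, -0.04], [0, 0, 0]],
    [[0, 0, 0], [0, 0, 0.131]],
    [[0, 0, 0], [0, 0, 0.131]],
    [[0, 0, 0], [0, 0, 0.131]],
    [[0, 0, 0], [0, 0, 0.131]],
    [[0, 0, 0], [0, 0, 0.131]],
    [[0, 0, 0], [0, 0, 0.131]],
    [[0, 0, 0], [0, 0, 0.131]],
    [[0, 0, 0], [0, 0, 0.131]],
    [[0, 0, 0], [0, 0, 0.131]],
    [[0, 0, 0], [0, 0, 0.131]],
    [[0, 0, 0], [0, 0, 0.131]],
  ],
)

```text
clock: 11.85
tool_pos: [0.6802, -0.1186, 0.1623]
orientation: [3.139, 0.001, -1.483]
ft_force: [-0.2, -0.8, -2.3]
opening: 0.0194
```

Request:
send_rows(
  commands=[
    [[-0.0367, 0.0213, 0], [0, 0, 0]],
    [[-0.0367, 0.0213, 0], [0, 0, 0]],
    [[-0.0367, 0.0213, 0], [0, 0, 0]],
    [[-0.0367, 0.0213, 0], [0, 0, 0]],
    [[-0.0367, 0.0213, 0], [0, 0, 0]],
    [[-0.0367, 0.0213, 0], [0, 0, 0]],
    [[-0.0367, 0.0213, 0], [0, 0, 0]],
    [[-0.0367, 0.0213, 0], [0, 0, 0]],
    [[0, 0, 0], [0, 0, 0]],
    [[0, 0, 0], [0, 0, 0]],
  ],
)

```text
clock: 12.85
tool_pos: [0.4832, 0.1582, 0.1629]
orientation: [3.141, -0.0, -1.476]
ft_force: [0.9, 0.1, -1.1]
opening: 0.0192
```

Run:
```python
from h import *
st()
for n,c in(('scene',(300,160,460,320)),('top',(200,150,400,300))):
  im=snap(n); cv2.imwrite(f'pics/r_{n}.png',cv2.resize(im[c[1]:c[3],c[0]:c[2]],None,fx=3.7,fy=3.7,interpolation=cv2.INTER_CUBIC)[...,::-1])
```

```text
t 12.85 pos [0.4832 0.1582 0.1629] rpy [ 3.141 -0.    -1.476] F [ 0.9  0.1 -1.1] op 0.0192
```

View pics/r_scene.png

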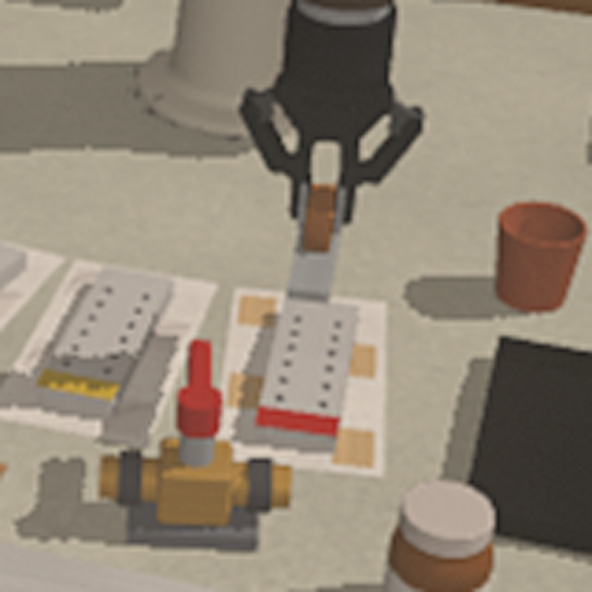

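Request:
send_rows(
  commands=[
    [[0, 0, 0.03], [0, 0, 0]],
    [[0, 0, 0.03], [0, 0, 0]],
    [[0, 0, 0.02], [0, 0, 0]],
    [[0, 0, 0.012], [0, 0, 0]],
    [[0, 0, 0.005], [0, 0, 0]],
    [[0, 0, 0], [0, 0, 0]],
    [[0, 0, 0], [0, 0, 0]],
    [[0, 0, 0], [0, 0, 0]],
  ],
)

```text
clock: 13.75
tool_pos: [0.4853, 0.1576, 0.0675]
orientation: [-3.139, -0.0, -1.478]
ft_force: [-0.0, -0.6, -2.1]
opening: 0.0189
```

Request:
send_rows(
  commands=[
    [[0, 0, 0.001], [0, 0, 0]],
    [[0, 0, 0.001], [0, 0, 0]],
    [[0, 0, 0], [0, 0, 0]],
  ],
)

```text
clock: 14.05
tool_pos: [0.4841, 0.1576, 0.0643]
orientation: [-3.142, -0.0, -1.478]
ft_force: [0.0, -1.2, -3.0]
opening: 0.019
```

Request:
send_rows(
  commands=[
    [[0, 0, 0.001], [0, 0, 0]],
    [[0, 0, 0], [0, 0, 0]],
  ],
)

```text
clock: 14.25
tool_pos: [0.4841, 0.1576, 0.0632]
orientation: [3.141, -0.0, -1.478]
ft_force: [-0.3, 0.3, -2.8]
opening: 0.0192
```

Request:
send_rows(
  commands=[
    [[0, 0, 0.001], [0, 0, 0]],
    [[0, 0, 0], [0, 0, 0]],
  ],
)

```text
clock: 14.45
tool_pos: [0.4841, 0.1576, 0.0621]
orientation: [3.141, -0.0, -1.478]
ft_force: [0.2, 0.2, -3.1]
opening: 0.019
```

Request:
send_rows(
  commands=[
    [[0, 0, 0.001], [0, 0, 0]],
    [[0, 0, 0], [0, 0, 0]],
  ],
)

```text
clock: 14.65
tool_pos: [0.4843, 0.1576, 0.0617]
orientation: [-3.142, -0.0, -1.478]
ft_force: [-1.7, -0.1, 2.5]
opening: 0.0184
```

Request:
send_rows(
  commands=[
    [[0, 0, 0], [0, 0, 0]],
    [[0, 0, 0], [0, 0, 0]],
    [[0, 0, 0], [0, 0, 0]],
    [[0, 0, -0.01], [0, 0, 0]],
    [[0, 0, -0.025], [0, 0, 0]],
    [[0, 0, -0.03], [0, 0, 0]],
    [[0, 0, 0], [0, 0, 0]],
  ],
  grip=0.5,
)

```text
clock: 15.35
tool_pos: [0.4876, 0.1579, 0.1314]
orientation: [-3.132, -0.0, -1.478]
ft_force: [1.4, -0.0, 0.7]
opening: 0.043
```

Run:
```python
from h import *
st()
for n,c in(('scene',(340,220,440,300)),):
  im=snap(n); cv2.imwrite(f'pics/r2_{n}.png',cv2.resize(im[c[1]:c[3],c[0]:c[2]],None,fx=6,fy=6,interpolation=cv2.INTER_CUBIC)[...,::-1])
  for t in('straightedge','red_1'):
   for d in outline_of(t,n)[:1]: print(t,d['conf'],d['position'],*rect(n,d['pixels'],.026))
```

```text
t 15.35 pos [0.4876 0.1579 0.1314] rpy [-3.132 -0.    -1.478] F [ 1.4 -0.   0.7] op 0.043
straightedge 0.61 [382.4, 258.7] [491.4 159.5 168.8  30.6] 5.0
red_1 0.78 [385.9, 267.2] [510.  164.8 193.6  60.1] 4.7
```

View pics/r2_scene.png

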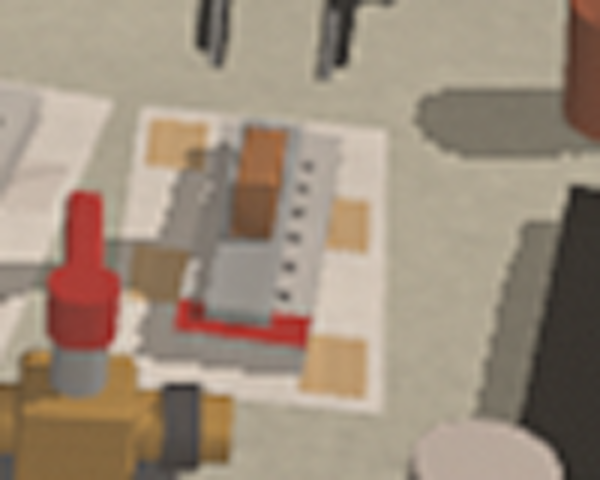

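Request:
send_rows(
  commands=[
    [[0, -0.031, 0], [0, 0, 0]],
    [[0, -0.031, 0], [0, 0, 0]],
    [[0, 0, 0], [0, 0, 0]],
    [[0, 0, 0], [0, 0, 0]],
    [[0, 0, 0.025], [0, 0, 0]],
    [[0, 0, 0.025], [0, 0, 0]],
    [[0, 0, 0.015], [0, 0, 0]],
    [[0, 0, 0.005], [0, 0, 0]],
    [[0, 0, 0], [0, 0, 0]],
    [[0, 0, 0], [0, 0, 0]],
  ],
  grip=0,
)

```text
clock: 16.5
tool_pos: [0.5466, 0.1634, 0.0574]
orientation: [-3.14, -0.0, -1.478]
ft_force: [0.9, -0.3, 0.9]
opening: -0.0002
```

Request:
send_rows(
  commands=[
    [[0, 0, 0.002], [0, 0, 0]],
    [[0, 0, 0.002], [0, 0, 0]],
    [[0, 0, 0.001], [0, 0, 0]],
    [[0, 0, 0.001], [0, 0, 0]],
    [[0, 0, 0.001], [0, 0, 0]],
    [[0, 0, 0], [0, 0, 0]],
    [[0, 0, 0], [0, 0, 0]],
  ],
)

```text
clock: 17.2
tool_pos: [0.5461, 0.1634, 0.0506]
orientation: [3.141, -0.0, -1.478]
ft_force: [-4.3, -0.7, 8.7]
opening: 0.0
```

Request:
send_rows(
  commands=[
    [[0, 0, 0.001], [0, 0, 0]],
    [[0, 0, 0], [0, 0, 0]],
    [[0, 0, 0], [0, 0, 0]],
    [[0, 0, 0], [0, 0, 0]],
  ],
)

```text
clock: 17.6
tool_pos: [0.5462, 0.1634, 0.0506]
orientation: [3.141, -0.0, -1.478]
ft_force: [-7.3, -1.4, 17.1]
opening: -0.0001
```

Request:
send_rows(
  commands=[
    [[0, 0, -0.02], [0, 0, 0]],
    [[0, 0, -0.03], [0, 0, 0]],
    [[0, 0, -0.03], [0, 0, 0]],
    [[0, 0.04, 0], [0, 0, 0]],
    [[0, 0.04, 0], [0, 0, 0]],
    [[0, 0.044, 0], [0, 0, 0]],
    [[0, 0, 0], [0, 0, 0]],
    [[0, 0, 0], [0, 0, 0]],
    [[0, 0, 0], [0, 0, 0]],
  ],
)

```text
clock: 18.5
tool_pos: [0.4241, 0.1519, 0.1292]
orientation: [-3.139, -0.0, -1.478]
ft_force: [-0.1, -0.1, -0.0]
opening: -0.0001
```

Run:
```python
from h import *
st(); np.save('a_red.npy',snap('scene'))
```

```text
t 18.5 pos [0.4241 0.1519 0.1292] rpy [-3.139 -0.    -1.478] F [-0.1 -0.1 -0. ] op -0.0001
```

Request:
send_rows(
  commands=[
    [[0, 0, 0.03], [0, 0, 0]],
    [[0, 0, 0.03], [0, 0, 0]],
    [[0, 0, 0.009], [0, 0, 0]],
    [[0, 0, 0.003], [0, 0, 0]],
    [[0, 0, 0.003], [0, 0, 0]],
    [[0, 0, 0.002], [0, 0, 0]],
    [[0, 0, 0.001], [0, 0, 0]],
    [[0, 0, 0.001], [0, 0, 0]],
    [[0, 0, 0], [0, 0, 0]],
    [[0, 0, 0], [0, 0, 0]],
    [[0, 0, 0], [0, 0, 0]],
  ],
)

```text
clock: 19.65
tool_pos: [0.4234, 0.1519, 0.0507]
orientation: [-3.14, -0.0, -1.478]
ft_force: [-3.0, -1.2, 7.0]
opening: -0.0004
```

Request:
send_rows(
  commands=[
    [[0, 0, 0.001], [0, 0, 0]],
    [[0, 0, 0], [0, 0, 0]],
    [[0, 0, 0], [0, 0, 0]],
    [[0, 0, 0], [0, 0, 0]],
  ],
)

```text
clock: 20.05
tool_pos: [0.4235, 0.1519, 0.0505]
orientation: [-3.14, -0.0, -1.478]
ft_force: [-5.7, -1.0, 17.3]
opening: 0.0
```

Request:
send_rows(
  commands=[
    [[0, 0, -0.02], [0, 0, 0]],
    [[0, 0, -0.03], [0, 0, 0]],
    [[0, 0, -0.03], [0, 0, 0]],
    [[0, 0, 0], [0, 0, 0]],
    [[0, 0, 0], [0, 0, 0]],
    [[0, 0, 0], [0, 0, 0]],
    [[0, 0, 0], [0, 0, 0]],
  ],
)

```text
clock: 20.75
tool_pos: [0.4215, 0.1518, 0.1271]
orientation: [3.139, 0.0, -1.478]
ft_force: [0.4, 0.2, -0.5]
opening: -0.0001
```

```bash
cat >> h.py <<'E'
def rock(tag,c):
    a=np.load(f'a_{tag}.npy').astype(np.float32);b=snap('scene').astype(np.float32)
    x0,y0,x1,y1=c
    g=[cv2.cvtColor(i[y0:y1,x0:x1].astype(np.uint8),cv2.COLOR_RGB2GRAY) for i in(a,b)]
    print('absdiff mean',np.abs(a-b)[y0:y1,x0:x1].mean(),'ref',np.abs(a-b)[330:,200:380].mean(),'phase',cv2.phaseCorrelate(np.float32(g[0]),np.float32(g[1]),cv2.createHanningWindow(g[0].shape[::-1],5)))
    o=[cv2.resize(i,None,fx=6,fy=6,interpolation=cv2.INTER_CUBIC) for i in g]
    cv2.imwrite(f'pics/rock_{tag}.png',np.hstack(o+[cv2.convertScaleAbs(cv2.absdiff(*o),alpha=3)]))
E
python3 - <<'E'
from h import *
st(); rock('red',(365,236,400,278))
E
```

```text
t 20.75 pos [0.4215 0.1518 0.1271] rpy [ 3.139  0.    -1.478] F [ 0.4  0.2 -0.5] op -0.0001
absdiff mean 0.8229025 ref 0.7797037 phase ((0.07599216132557984, 0.5324378042286142), 1.0204864740371704)
```

View pics/rock_red.png

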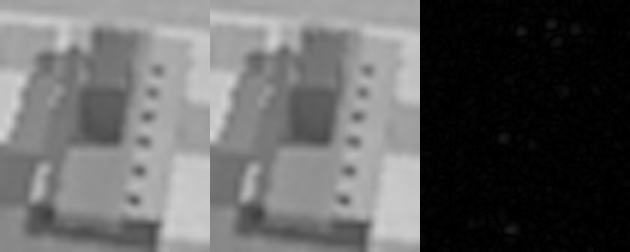

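Request:
send_rows(
  commands=[
    [[0, -0.03, 0], [0, 0, 0]],
    [[0, -0.032, 0], [0, 0, 0]],
    [[0, 0, 0.02], [0, 0, 0]],
    [[0, 0, 0.012], [0, 0, 0]],
    [[0, 0, 0.004], [0, 0, 0]],
    [[0, 0, 0], [0, 0, 0]],
    [[0, 0, 0], [0, 0, 0]],
    [[0, 0, 0], [0, 0, 0]],
  ],
)

```text
clock: 21.6
tool_pos: [0.4845, 0.1577, 0.0931]
orientation: [-3.14, -0.0, -1.478]
ft_force: [-0.2, -0.0, 0.9]
opening: -0.0004
```

Request:
send_rows(
  commands=[
    [[0, 0, 0.002], [0, 0, 0]],
    [[0, 0, 0.001], [0, 0, 0]],
    [[0, 0, 0.001], [0, 0, 0]],
    [[0, 0, 0], [0, 0, 0]],
    [[0, 0, 0], [0, 0, 0]],
  ],
)

```text
clock: 22.1
tool_pos: [0.4842, 0.1576, 0.0882]
orientation: [3.141, -0.0, -1.478]
ft_force: [-0.3, 0.5, 0.2]
opening: -0.0
```

Request:
send_rows(
  commands=[
    [[0, 0, 0.001], [0, 0, 0]],
    [[0, 0, 0], [0, 0, 0]],
    [[0, 0, 0], [0, 0, 0]],
  ],
)

```text
clock: 22.4
tool_pos: [0.4844, 0.1576, 0.0878]
orientation: [-3.141, -0.0, -1.478]
ft_force: [-2.5, -0.8, 6.2]
opening: 0.0001
```

Request:
send_rows(
  commands=[
    [[0, 0, -0.01], [0, 0, 0]],
    [[0, 0, -0.015], [0, 0, 0]],
    [[0, 0, 0], [0, 0, 0]],
    [[0, 0, 0], [0, 0, 0]],
    [[0, 0, 0], [0, 0, 0]],
    [[0, 0, 0.02], [0, 0, 0]],
    [[0, 0, 0.018], [0, 0, 0]],
    [[0, 0, 0.011], [0, 0, 0]],
    [[0, 0, 0], [0, 0, 0]],
    [[0, 0, 0], [0, 0, 0]],
    [[0, 0, 0], [0, 0, 0]],
  ],
  grip=0.5,
)

```text
clock: 23.5
tool_pos: [0.485, 0.1577, 0.0642]
orientation: [-3.14, -0.0, -1.478]
ft_force: [-0.2, -0.5, 0.2]
opening: 0.0431
```

Request:
send_rows(
  commands=[
    [[0, 0, 0], [0, 0, 0]],
    [[0, 0, 0], [0, 0, 0]],
    [[0, 0, 0], [0, 0, 0]],
    [[0, 0, 0], [0, 0, 0]],
    [[0, 0, 0], [0, 0, 0]],
  ],
  grip=0,
)

```text
clock: 24.0
tool_pos: [0.4849, 0.1577, 0.0642]
orientation: [-3.14, 0.0, -1.478]
ft_force: [-0.8, -0.3, 5.7]
opening: 0.0189
```

Request:
send_rows(
  commands=[
    [[0, 0, -0.01], [0, 0, 0]],
    [[0, 0, -0.03], [0, 0, 0]],
    [[0, 0, -0.03], [0, 0, 0]],
    [[0, 0, -0.03], [0, 0, 0]],
    [[0, 0, 0], [0, 0, 0.098]],
    [[0.04, -0.003, 0], [0, 0, 0]],
    [[0.04, -0.003, 0], [0, 0, 0]],
    [[0.04, -0.003, 0], [0, 0, 0]],
    [[0.042, -0.003, 0], [0, 0, 0]],
    [[0, 0, 0], [0, 0, 0]],
    [[0, 0, 0], [0, 0, 0]],
    [[0, 0, 0], [0, 0, 0]],
  ],
)

```text
clock: 25.2
tool_pos: [0.4949, -0.0036, 0.1631]
orientation: [3.141, 0.001, -1.575]
ft_force: [0.5, 1.7, -3.7]
opening: 0.0188
```

Run:
```python
from h import *
st(); im=snap('scene'); cv2.imwrite('pics/y1.png',cv2.resize(im[160:320,260:420],None,fx=3.7,fy=3.7,interpolation=cv2.INTER_CUBIC)[...,::-1])
```

```text
t 25.2 pos [ 0.4949 -0.0036  0.1631] rpy [ 3.141e+00  1.000e-03 -1.575e+00] F [ 0.5  1.7 -3.7] op 0.0188
```

View pics/y1.png

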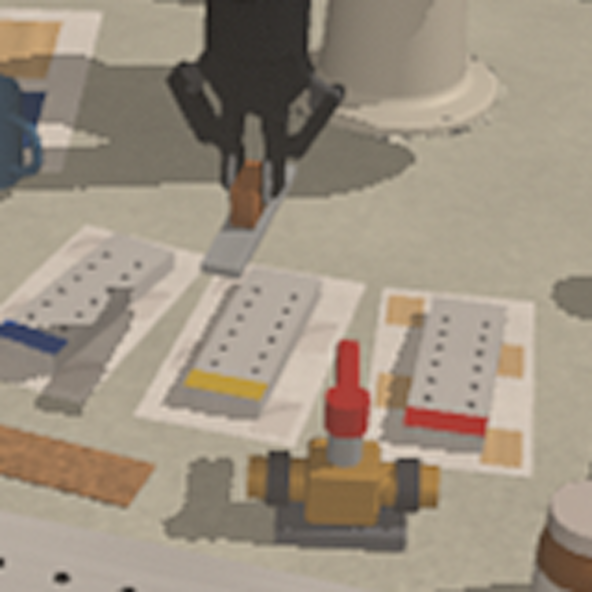

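Request:
send_rows(
  commands=[
    [[0, 0, 0.03], [0, 0, 0]],
    [[0, 0, 0.03], [0, 0, 0]],
    [[0, 0, 0.02], [0, 0, 0]],
    [[0, 0, 0.012], [0, 0, 0]],
    [[0, 0, 0.002], [0, 0, 0]],
    [[0, 0, 0], [0, 0, 0]],
    [[0, 0, 0], [0, 0, 0]],
    [[0, 0, 0.002], [0, 0, 0]],
    [[0, 0, 0], [0, 0, 0]],
    [[0, 0, 0], [0, 0, 0]],
  ],
)

```text
clock: 26.25
tool_pos: [0.4955, -0.0045, 0.0676]
orientation: [-3.141, -0.0, -1.576]
ft_force: [-0.2, -0.1, -2.3]
opening: 0.019
```

Request:
send_rows(
  commands=[
    [[0, 0, 0.001], [0, 0, 0]],
    [[0, 0, 0], [0, 0, 0]],
    [[0, 0, 0], [0, 0, 0]],
  ],
)

```text
clock: 26.55
tool_pos: [0.4953, -0.0045, 0.0663]
orientation: [3.141, 0.0, -1.576]
ft_force: [0.5, -0.8, -2.4]
opening: 0.0191
```

Request:
send_rows(
  commands=[
    [[0, 0, 0.001], [0, 0, 0]],
    [[0, 0, 0], [0, 0, 0]],
    [[0, 0, 0], [0, 0, 0]],
  ],
)

```text
clock: 26.85
tool_pos: [0.4954, -0.0045, 0.0655]
orientation: [-3.141, -0.0, -1.576]
ft_force: [-1.1, -0.2, 0.9]
opening: 0.0187
```

Request:
send_rows(
  commands=[
    [[0, 0, 0.001], [0, 0, 0]],
    [[0, 0, 0], [0, 0, 0]],
    [[0, 0, 0], [0, 0, 0]],
  ],
)

```text
clock: 27.15
tool_pos: [0.4955, -0.0045, 0.065]
orientation: [3.142, -0.0, -1.576]
ft_force: [-5.3, 0.6, 6.1]
opening: 0.019
```

Request:
send_rows(
  commands=[
    [[0, 0, 0], [0, 0, 0]],
    [[0, 0, 0], [0, 0, 0]],
    [[0, 0, 0], [0, 0, 0]],
    [[0, 0, -0.01], [0, 0, 0]],
    [[0, 0, -0.025], [0, 0, 0]],
    [[0, 0, -0.03], [0, 0, 0]],
    [[0, 0, 0], [0, 0, 0]],
  ],
  grip=0.5,
)

```text
clock: 27.85
tool_pos: [0.4986, -0.0052, 0.1343]
orientation: [-3.133, -0.002, -1.576]
ft_force: [0.8, -0.2, 0.2]
opening: 0.0427
```

Request:
send_rows(
  commands=[
    [[0, -0.031, 0], [0, 0, 0]],
    [[0, -0.031, 0], [0, 0, 0]],
    [[0, 0, 0], [0, 0, 0]],
    [[0, 0, 0], [0, 0, 0]],
    [[0, 0, 0.025], [0, 0, 0]],
    [[0, 0, 0.025], [0, 0, 0]],
    [[0, 0, 0.018], [0, 0, 0]],
    [[0, 0, 0.005], [0, 0, 0]],
    [[0, 0, 0], [0, 0, 0]],
    [[0, 0, 0], [0, 0, 0]],
  ],
  grip=0,
)

```text
clock: 28.85
tool_pos: [0.5577, -0.0049, 0.0574]
orientation: [-3.14, -0.0, -1.576]
ft_force: [0.7, 0.4, 0.2]
opening: -0.0003
```

Run:
```python
from h import *
st(); im=snap('scene'); np.save('y0.npy',im)
for t in('straightedge','yellow_1'):
  for d in outline_of(t,'scene')[:1]: print(t,d['conf'],d['position'],*rect('scene',d['pixels'],.026))
```

```text
t 28.85 pos [ 0.5577 -0.0049  0.0574] rpy [-3.14  -0.    -1.576] F [0.7 0.4 0.2] op -0.0003
straightedge 0.55 [320.8, 262.4] [563.6  -0.8  29.3  28.2] 17.6
yellow_1 0.92 [331.6, 258.4] [516.9   9.4 202.5  67.4] -0.4
```

Request:
send_rows(
  commands=[
    [[0, 0, 0.002], [0, 0, 0]],
    [[0, 0, 0.002], [0, 0, 0]],
    [[0, 0, 0.001], [0, 0, 0]],
    [[0, 0, 0.001], [0, 0, 0]],
    [[0, 0, 0.001], [0, 0, 0]],
    [[0, 0, 0], [0, 0, 0]],
    [[0, 0, 0], [0, 0, 0]],
  ],
)

```text
clock: 29.7
tool_pos: [0.5573, -0.0048, 0.051]
orientation: [3.14, -0.0, -1.576]
ft_force: [-7.8, 0.5, 15.2]
opening: -0.0002
```

Request:
send_rows(
  commands=[
    [[0, 0, 0], [0, 0, 0]],
    [[0, 0, 0], [0, 0, 0]],
    [[0, 0, 0], [0, 0, 0]],
  ],
)

```text
clock: 30.0
tool_pos: [0.5573, -0.0048, 0.051]
orientation: [3.14, -0.0, -1.576]
ft_force: [-7.3, 0.7, 15.7]
opening: 0.0
```

Request:
send_rows(
  commands=[
    [[0, 0, -0.02], [0, 0, 0]],
    [[0, 0, -0.03], [0, 0, 0]],
    [[0, 0, -0.03], [0, 0, 0]],
    [[0, 0.04, 0], [0, 0, 0]],
    [[0, 0.04, 0], [0, 0, 0]],
    [[0, 0.044, 0], [0, 0, 0]],
    [[0, 0, 0], [0, 0, 0]],
    [[0, 0, 0], [0, 0, 0]],
    [[0, 0, 0], [0, 0, 0]],
  ],
)

```text
clock: 30.9
tool_pos: [0.4348, -0.0045, 0.1301]
orientation: [-3.139, -0.001, -1.576]
ft_force: [0.3, 0.1, 0.5]
opening: 0.0003
```

Request:
send_rows(
  commands=[
    [[0, 0, 0.03], [0, 0, 0]],
    [[0, 0, 0.03], [0, 0, 0]],
    [[0, 0, 0.01], [0, 0, 0]],
    [[0, 0, 0.003], [0, 0, 0]],
    [[0, 0, 0.003], [0, 0, 0]],
    [[0, 0, 0.002], [0, 0, 0]],
    [[0, 0, 0.001], [0, 0, 0]],
    [[0, 0, 0.001], [0, 0, 0]],
    [[0, 0, 0], [0, 0, 0]],
    [[0, 0, 0], [0, 0, 0]],
    [[0, 0, 0], [0, 0, 0]],
  ],
)

```text
clock: 32.0
tool_pos: [0.4343, -0.0044, 0.051]
orientation: [-3.14, -0.001, -1.576]
ft_force: [-4.2, 0.1, 9.8]
opening: 0.0
```

Press a bit longer, then the block-top check.

Request:
send_rows(
  commands=[
    [[0, 0, 0], [0, 0, 0]],
    [[0, 0, 0], [0, 0, 0]],
    [[0, 0, -0.02], [0, 0, 0]],
    [[0, 0, -0.03], [0, 0, 0]],
    [[0, 0, -0.03], [0, 0, 0]],
    [[0, -0.03, 0], [0, 0, 0]],
    [[0, -0.032, 0], [0, 0, 0]],
    [[0, 0, 0.02], [0, 0, 0]],
    [[0, 0, 0.012], [0, 0, 0]],
    [[0, 0, 0.006], [0, 0, 0]],
    [[0, 0, 0], [0, 0, 0]],
    [[0, 0, 0], [0, 0, 0]],
    [[0, 0, 0], [0, 0, 0]],
  ],
)

```text
clock: 33.3
tool_pos: [0.4956, -0.0046, 0.092]
orientation: [-3.14, -0.0, -1.576]
ft_force: [0.5, -0.8, 0.3]
opening: -0.0003
```

Request:
send_rows(
  commands=[
    [[0, 0, 0.001], [0, 0, 0]],
    [[0, 0, 0.001], [0, 0, 0]],
    [[0, 0, 0.001], [0, 0, 0]],
    [[0, 0, 0], [0, 0, 0]],
    [[0, 0, 0], [0, 0, 0]],
  ],
)

```text
clock: 33.8
tool_pos: [0.4953, -0.0045, 0.0883]
orientation: [3.141, 0.0, -1.576]
ft_force: [-0.5, 1.0, 0.0]
opening: 0.0001
```

Request:
send_rows(
  commands=[
    [[0, 0, 0.001], [0, 0, 0]],
    [[0, 0, 0], [0, 0, 0]],
    [[0, 0, 0], [0, 0, 0]],
  ],
)

```text
clock: 34.1
tool_pos: [0.4953, -0.0045, 0.0873]
orientation: [3.142, 0.0, -1.576]
ft_force: [-0.8, -0.0, -0.1]
opening: 0.0003
```

Request:
send_rows(
  commands=[
    [[0, 0, 0.001], [0, 0, 0]],
    [[0, 0, 0], [0, 0, 0]],
    [[0, 0, 0], [0, 0, 0]],
  ],
)

```text
clock: 34.4
tool_pos: [0.4953, -0.0045, 0.0863]
orientation: [3.142, 0.0, -1.576]
ft_force: [-0.0, -0.8, -0.2]
opening: -0.0002
```

Request:
send_rows(
  commands=[
    [[0, 0, 0.001], [0, 0, 0]],
    [[0, 0, 0], [0, 0, 0]],
    [[0, 0, 0], [0, 0, 0]],
  ],
)

```text
clock: 34.7
tool_pos: [0.4953, -0.0045, 0.0853]
orientation: [3.142, 0.0, -1.576]
ft_force: [0.3, -0.4, -0.4]
opening: -0.0
```

Request:
send_rows(
  commands=[
    [[0, 0, 0.001], [0, 0, 0]],
    [[0, 0, 0], [0, 0, 0]],
    [[0, 0, 0], [0, 0, 0]],
  ],
)

```text
clock: 35.0
tool_pos: [0.4955, -0.0045, 0.0851]
orientation: [3.141, -0.0, -1.576]
ft_force: [-3.1, 0.3, 7.4]
opening: -0.0002
```

Request:
send_rows(
  commands=[
    [[0, 0, -0.01], [0, 0, 0]],
    [[0, 0, -0.015], [0, 0, 0]],
    [[0, 0, 0], [0, 0, 0]],
    [[0, 0, 0], [0, 0, 0]],
    [[0, 0, 0], [0, 0, 0]],
    [[0, 0, 0.018], [0, 0, 0]],
    [[0, 0, 0.018], [0, 0, 0]],
    [[0, 0, 0.011], [0, 0, 0]],
    [[0, 0, 0], [0, 0, 0]],
    [[0, 0, 0], [0, 0, 0]],
    [[0, 0, 0], [0, 0, 0]],
  ],
  grip=0.5,
)

```text
clock: 36.1
tool_pos: [0.4961, -0.0046, 0.0631]
orientation: [-3.14, -0.0, -1.576]
ft_force: [-0.4, 0.4, -0.2]
opening: 0.0428
```

Request:
send_rows(
  commands=[
    [[0, 0, 0], [0, 0, 0]],
    [[0, 0, 0], [0, 0, 0]],
    [[0, 0, 0], [0, 0, 0]],
    [[0, 0, 0], [0, 0, 0]],
    [[0, 0, 0], [0, 0, 0]],
  ],
  grip=0,
)

```text
clock: 36.6
tool_pos: [0.4961, -0.0047, 0.0632]
orientation: [-3.14, -0.0, -1.576]
ft_force: [-1.4, -0.4, 6.0]
opening: 0.0188
```

Request:
send_rows(
  commands=[
    [[0, 0, -0.01], [0, 0, 0]],
    [[0, 0, -0.03], [0, 0, 0]],
    [[0, 0, -0.03], [0, 0, 0]],
    [[0, 0, -0.03], [0, 0, 0]],
    [[0, 0, 0], [0, 0, 0.1]],
    [[0, 0, 0], [0, 0, 0.101]],
    [[0.036, -0.005, 0], [0, 0, 0]],
    [[0.036, -0.005, 0], [0, 0, 0]],
    [[0.036, -0.005, 0], [0, 0, 0]],
    [[0.0365, -0.005, 0], [0, 0, 0]],
    [[0, 0, 0], [0, 0, 0]],
    [[0, 0, 0], [0, 0, 0]],
    [[0, 0, 0], [0, 0, 0]],
  ],
)

```text
clock: 37.9
tool_pos: [0.4849, -0.149, 0.1619]
orientation: [3.14, 0.001, -1.776]
ft_force: [0.7, 0.6, -1.9]
opening: 0.019
```

Run:
```python
from h import *
st(); im=snap('scene'); cv2.imwrite('pics/b1.png',cv2.resize(im[160:320,210:370],None,fx=3.7,fy=3.7,interpolation=cv2.INTER_CUBIC)[...,::-1])
```

```text
t 37.9 pos [ 0.4849 -0.149   0.1619] rpy [ 3.140e+00  1.000e-03 -1.776e+00] F [ 0.7  0.6 -1.9] op 0.019
```

View pics/b1.png

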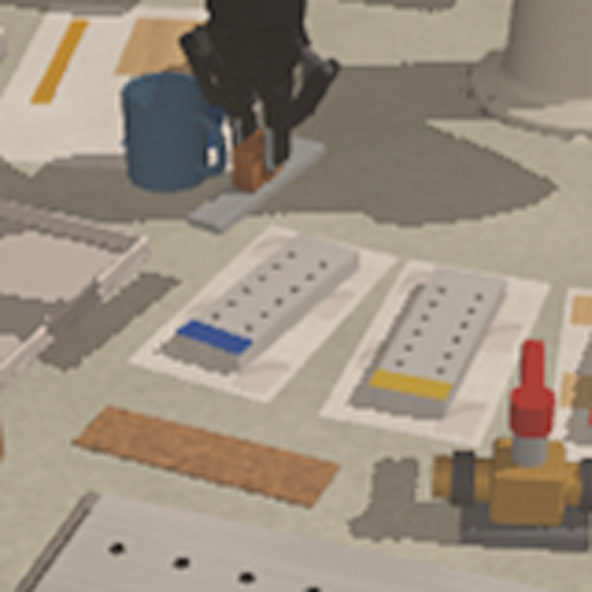

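Request:
send_rows(
  commands=[
    [[0, 0, 0.03], [0, 0, 0]],
    [[0, 0, 0.03], [0, 0, 0]],
    [[0, 0, 0.02], [0, 0, 0]],
    [[0, 0, 0.012], [0, 0, 0]],
    [[0, 0, 0.002], [0, 0, 0]],
    [[0, 0, 0], [0, 0, 0]],
    [[0, 0, 0.001], [0, 0, 0]],
    [[0, 0, 0], [0, 0, 0]],
    [[0, 0, 0], [0, 0, 0]],
  ],
)

```text
clock: 38.85
tool_pos: [0.4859, -0.1503, 0.0681]
orientation: [-3.14, -0.0, -1.777]
ft_force: [-0.0, -0.3, -2.6]
opening: 0.0188
```

Request:
send_rows(
  commands=[
    [[0, 0, 0.001], [0, 0, 0]],
    [[0, 0, 0], [0, 0, 0]],
    [[0, 0, 0], [0, 0, 0]],
  ],
)

```text
clock: 39.15
tool_pos: [0.4853, -0.15, 0.0663]
orientation: [3.142, 0.0, -1.777]
ft_force: [-0.2, -0.3, -2.1]
opening: 0.0186
```

Request:
send_rows(
  commands=[
    [[0, 0, 0.001], [0, 0, 0]],
    [[0, 0, 0], [0, 0, 0]],
    [[0, 0, 0], [0, 0, 0]],
  ],
)

```text
clock: 39.45
tool_pos: [0.4853, -0.15, 0.0652]
orientation: [3.141, 0.0, -1.777]
ft_force: [-0.3, -0.1, -2.9]
opening: 0.0187
```

Request:
send_rows(
  commands=[
    [[0, 0, 0.001], [0, 0, 0]],
    [[0, 0, 0], [0, 0, 0]],
    [[0, 0, 0], [0, 0, 0]],
  ],
)

```text
clock: 39.75
tool_pos: [0.4853, -0.15, 0.0642]
orientation: [3.141, 0.0, -1.777]
ft_force: [-0.2, 0.8, -2.9]
opening: 0.0191
```

Request:
send_rows(
  commands=[
    [[0, 0, 0.001], [0, 0, 0]],
    [[0, 0, 0], [0, 0, 0]],
    [[0, 0, 0], [0, 0, 0]],
  ],
)

```text
clock: 40.05
tool_pos: [0.4854, -0.15, 0.0633]
orientation: [-3.141, -0.0, -1.777]
ft_force: [0.4, -1.2, -2.6]
opening: 0.0187
```

Request:
send_rows(
  commands=[
    [[0, 0, 0.001], [0, 0, 0]],
    [[0, 0, 0], [0, 0, 0]],
    [[0, 0, 0], [0, 0, 0]],
  ],
)

```text
clock: 40.35
tool_pos: [0.4854, -0.1501, 0.0632]
orientation: [3.141, -0.0, -1.777]
ft_force: [-3.5, 1.3, 5.2]
opening: 0.0187
```

Request:
send_rows(
  commands=[
    [[0, 0, 0], [0, 0, 0]],
    [[0, 0, 0], [0, 0, 0]],
    [[0, 0, 0], [0, 0, 0]],
    [[0, 0, -0.01], [0, 0, 0]],
    [[0, 0, -0.025], [0, 0, 0]],
    [[0, 0, -0.03], [0, 0, 0]],
    [[0, 0, 0], [0, 0, 0]],
  ],
  grip=0.5,
)

```text
clock: 41.05
tool_pos: [0.4883, -0.1517, 0.1324]
orientation: [-3.133, -0.003, -1.777]
ft_force: [1.4, 0.2, -0.4]
opening: 0.043
```

Request:
send_rows(
  commands=[
    [[0, -0.031, 0], [0, 0, 0]],
    [[0, -0.031, 0], [0, 0, 0]],
    [[0, 0, 0], [0, 0, 0]],
    [[0, 0, 0], [0, 0, 0]],
    [[0, 0, 0.025], [0, 0, 0]],
    [[0, 0, 0.025], [0, 0, 0]],
    [[0, 0, 0.016], [0, 0, 0]],
    [[0, 0, 0.005], [0, 0, 0]],
    [[0, 0, 0], [0, 0, 0]],
    [[0, 0, 0], [0, 0, 0]],
  ],
  grip=0,
)

```text
clock: 42.05
tool_pos: [0.5466, -0.1631, 0.0574]
orientation: [-3.14, -0.001, -1.777]
ft_force: [0.5, -0.6, -0.4]
opening: 0.0002
```

Request:
send_rows(
  commands=[
    [[0, 0, 0.002], [0, 0, 0]],
    [[0, 0, 0.002], [0, 0, 0]],
    [[0, 0, 0.001], [0, 0, 0]],
    [[0, 0, 0.001], [0, 0, 0]],
    [[0, 0, 0.001], [0, 0, 0]],
    [[0, 0, 0], [0, 0, 0]],
    [[0, 0, 0], [0, 0, 0]],
  ],
)

```text
clock: 42.75
tool_pos: [0.5462, -0.1627, 0.051]
orientation: [3.141, -0.0, -1.777]
ft_force: [-5.5, 2.0, 12.2]
opening: -0.0001
```

Request:
send_rows(
  commands=[
    [[0, 0, 0.0005], [0, 0, 0]],
    [[0, 0, 0], [0, 0, 0]],
    [[0, 0, 0], [0, 0, 0]],
    [[0, 0, 0], [0, 0, 0]],
  ],
)

```text
clock: 43.15
tool_pos: [0.5462, -0.1628, 0.051]
orientation: [3.141, -0.0, -1.777]
ft_force: [-6.1, 3.6, 16.2]
opening: -0.0
```

Request:
send_rows(
  commands=[
    [[0, 0, -0.02], [0, 0, 0]],
    [[0, 0, -0.03], [0, 0, 0]],
    [[0, 0, -0.03], [0, 0, 0]],
    [[0, 0.04, 0], [0, 0, 0]],
    [[0, 0.04, 0], [0, 0, 0]],
    [[0, 0.044, 0], [0, 0, 0]],
    [[0, 0, 0], [0, 0, 0]],
    [[0, 0, 0], [0, 0, 0]],
    [[0, 0, 0], [0, 0, 0]],
  ],
)

```text
clock: 44.05
tool_pos: [0.4259, -0.1381, 0.1297]
orientation: [-3.139, -0.001, -1.777]
ft_force: [0.1, 0.1, 0.5]
opening: 0.0001
```

Request:
send_rows(
  commands=[
    [[0, 0, 0.03], [0, 0, 0]],
    [[0, 0, 0.03], [0, 0, 0]],
    [[0, 0, 0.01], [0, 0, 0]],
    [[0, 0, 0.003], [0, 0, 0]],
    [[0, 0, 0.003], [0, 0, 0]],
    [[0, 0, 0.002], [0, 0, 0]],
    [[0, 0, 0.001], [0, 0, 0]],
    [[0, 0, 0.001], [0, 0, 0]],
    [[0, 0, 0], [0, 0, 0]],
    [[0, 0, 0], [0, 0, 0]],
    [[0, 0, 0], [0, 0, 0]],
  ],
)

```text
clock: 45.15
tool_pos: [0.4257, -0.1379, 0.051]
orientation: [-3.14, -0.001, -1.777]
ft_force: [-5.2, 1.7, 14.0]
opening: -0.0002
```

Request:
send_rows(
  commands=[
    [[0, 0, 0], [0, 0, 0]],
    [[0, 0, 0], [0, 0, 0]],
    [[0, 0, -0.02], [0, 0, 0]],
    [[0, 0, -0.03], [0, 0, 0]],
    [[0, 0, -0.03], [0, 0, 0]],
    [[0, -0.03, 0], [0, 0, 0]],
    [[0, -0.032, 0], [0, 0, 0]],
    [[0, 0, 0.02], [0, 0, 0]],
    [[0, 0, 0.012], [0, 0, 0]],
    [[0, 0, 0.006], [0, 0, 0]],
    [[0, 0, 0.003], [0, 0, 0]],
    [[0, 0, 0], [0, 0, 0]],
    [[0, 0, 0.001], [0, 0, 0]],
    [[0, 0, 0], [0, 0, 0]],
    [[0, 0, 0], [0, 0, 0]],
  ],
)

```text
clock: 46.65
tool_pos: [0.4855, -0.1501, 0.0872]
orientation: [-3.141, -0.0, -1.777]
ft_force: [0.1, 0.1, 0.1]
opening: -0.0002
```

Request:
send_rows(
  commands=[
    [[0, 0, 0.001], [0, 0, 0]],
    [[0, 0, 0], [0, 0, 0]],
    [[0, 0, 0], [0, 0, 0]],
  ],
)

```text
clock: 46.95
tool_pos: [0.4853, -0.1499, 0.0858]
orientation: [3.141, 0.0, -1.777]
ft_force: [-0.6, -0.0, -0.5]
opening: 0.0
```

Request:
send_rows(
  commands=[
    [[0, 0, 0.001], [0, 0, 0]],
    [[0, 0, 0], [0, 0, 0]],
    [[0, 0, 0], [0, 0, 0]],
  ],
)

```text
clock: 47.25
tool_pos: [0.4855, -0.1501, 0.0851]
orientation: [-3.141, -0.0, -1.777]
ft_force: [-0.4, -0.1, 2.8]
opening: -0.0002
```

Request:
send_rows(
  commands=[
    [[0, 0, -0.01], [0, 0, 0]],
    [[0, 0, -0.015], [0, 0, 0]],
    [[0, 0, 0], [0, 0, 0]],
    [[0, 0, 0], [0, 0, 0]],
    [[0, 0, 0], [0, 0, 0]],
    [[0, 0, 0.018], [0, 0, 0]],
    [[0, 0, 0.018], [0, 0, 0]],
    [[0, 0, 0.011], [0, 0, 0]],
    [[0, 0, 0], [0, 0, 0]],
    [[0, 0, 0], [0, 0, 0]],
    [[0, 0, 0], [0, 0, 0]],
  ],
  grip=0.5,
)

```text
clock: 48.35
tool_pos: [0.486, -0.1504, 0.0636]
orientation: [-3.14, -0.001, -1.777]
ft_force: [-0.2, -0.1, 0.4]
opening: 0.0427
```

Request:
send_rows(
  commands=[
    [[0, 0, 0], [0, 0, 0]],
    [[0, 0, 0], [0, 0, 0]],
    [[0, 0, 0], [0, 0, 0]],
    [[0, 0, 0], [0, 0, 0]],
    [[0, 0, 0], [0, 0, 0]],
  ],
  grip=0,
)

```text
clock: 48.85
tool_pos: [0.486, -0.1503, 0.0637]
orientation: [-3.14, -0.0, -1.777]
ft_force: [-1.9, 1.1, 5.9]
opening: 0.0189
```

Request:
send_rows(
  commands=[
    [[0, 0, -0.01], [0, 0, 0]],
    [[0, 0, -0.03], [0, 0, 0]],
    [[0, 0, -0.03], [0, 0, 0]],
    [[0, 0, -0.03], [0, 0, 0]],
    [[0, 0, 0], [0, 0, -0.1332]],
    [[0, 0, 0], [0, 0, -0.1332]],
    [[0, 0, 0], [0, 0, -0.1332]],
    [[0, 0, 0], [0, 0, -0.1332]],
    [[0, 0, 0], [0, 0, -0.1332]],
    [[0, 0, 0], [0, 0, -0.1332]],
    [[0, 0, 0], [0, 0, -0.1332]],
    [[0, 0, 0], [0, 0, -0.1332]],
    [[0, 0, 0], [0, 0, -0.1332]],
    [[0, 0, 0], [0, 0, -0.1332]],
    [[0, 0, 0], [0, 0, -0.1332]],
    [[0, 0, 0], [0, 0, -0.1332]],
    [[0, 0, 0], [0, 0, -0.1332]],
    [[0, 0, 0], [0, 0, 0]],
  ],
)

```text
clock: 50.65
tool_pos: [0.4848, -0.1497, 0.1625]
orientation: [-3.141, 0.001, -0.045]
ft_force: [-0.9, -0.7, -3.9]
opening: 0.0187
```

Request:
send_rows(
  commands=[
    [[0.0387, -0.0073, 0], [0, 0, 0]],
    [[0.0387, -0.0073, 0], [0, 0, 0]],
    [[0.0387, -0.0073, 0], [0, 0, 0]],
    [[0.0387, -0.0073, 0], [0, 0, 0]],
    [[0.0387, -0.0073, 0], [0, 0, 0]],
    [[0, 0, 0], [0, 0, 0]],
    [[0, 0, 0], [0, 0, 0]],
    [[0, 0, 0], [0, 0, 0]],
  ],
)

```text
clock: 51.45
tool_pos: [0.6793, -0.1224, 0.1625]
orientation: [-3.141, 0.001, -0.047]
ft_force: [0.5, 0.2, -2.6]
opening: 0.0185
```

Run:
```python
from h import *
st(); im=snap('scene'); cv2.imwrite('pics/s1.png',cv2.resize(im[180:330,200:360],None,fx=3.7,fy=3.7,interpolation=cv2.INTER_CUBIC)[...,::-1])
```

```text
t 51.45 pos [ 0.6793 -0.1224  0.1625] rpy [-3.141e+00  1.000e-03 -4.700e-02] F [ 0.5  0.2 -2.6] op 0.0185
```

View pics/s1.png

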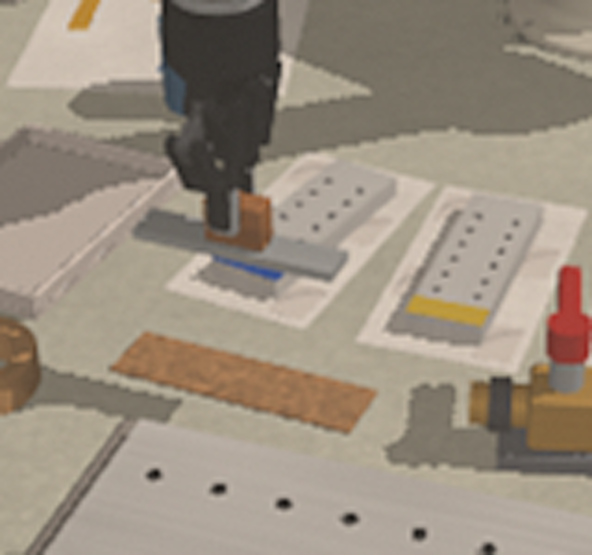

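Request:
send_rows(
  commands=[
    [[0, 0.008, 0.03], [0, 0, 0]],
    [[0, 0, 0.03], [0, 0, 0]],
    [[0, 0, 0.025], [0, 0, 0]],
    [[0, 0, 0.015], [0, 0, 0]],
    [[0, 0, 0.007], [0, 0, 0]],
    [[0, 0, 0.003], [0, 0, 0]],
    [[0, 0, 0], [0, 0, 0]],
    [[0, 0, 0.001], [0, 0, 0]],
    [[0, 0, 0.001], [0, 0, 0]],
    [[0, 0, 0], [0, 0, 0]],
  ],
)

```text
clock: 52.5
tool_pos: [0.6803, -0.1304, 0.0514]
orientation: [3.141, -0.001, -0.045]
ft_force: [-0.4, 0.1, -2.1]
opening: 0.0187
```

Request:
send_rows(
  commands=[
    [[0, 0, 0.001], [0, 0, 0]],
    [[0, 0, 0.001], [0, 0, 0]],
    [[0, 0, 0], [0, 0, 0]],
    [[0, 0, 0], [0, 0, 0]],
  ],
)

```text
clock: 52.9
tool_pos: [0.68, -0.1303, 0.0488]
orientation: [-3.142, -0.0, -0.045]
ft_force: [0.7, -0.2, -2.5]
opening: 0.0188
```

Request:
send_rows(
  commands=[
    [[0, 0, 0.001], [0, 0, 0]],
    [[0, 0, 0], [0, 0, 0]],
    [[0, 0, 0], [0, 0, 0]],
  ],
)

```text
clock: 53.2
tool_pos: [0.6801, -0.1304, 0.0488]
orientation: [3.141, -0.0, -0.045]
ft_force: [-3.3, 2.0, 5.9]
opening: 0.0185
```

Request:
send_rows(
  commands=[
    [[0, 0, 0.001], [0, 0, 0]],
    [[0, 0, 0], [0, 0, 0]],
    [[0, 0, 0], [0, 0, 0]],
  ],
)

```text
clock: 53.5
tool_pos: [0.6801, -0.1303, 0.0488]
orientation: [3.141, 0.0, -0.045]
ft_force: [-6.7, 2.4, 11.5]
opening: 0.0192
```

Request:
send_rows(
  commands=[
    [[0, 0, 0], [0, 0, 0]],
    [[0, 0, 0], [0, 0, 0]],
    [[0, 0, 0], [0, 0, 0]],
    [[0, 0, -0.01], [0, 0, 0]],
    [[0, 0, -0.03], [0, 0, 0]],
    [[0, 0, -0.04], [0, 0, 0]],
    [[0, 0, -0.04], [0, 0, 0]],
    [[-0.04, 0, 0], [0, 0, 0]],
    [[-0.04, 0, 0], [0, 0, 0]],
    [[-0.04, 0, 0], [0, 0, 0]],
    [[-0.04, 0, 0], [0, 0, 0]],
    [[-0.04, 0, 0], [0, 0, 0]],
    [[0, 0, 0], [0, 0, 0]],
  ],
  grip=0.5,
)

```text
clock: 54.8
tool_pos: [0.475, -0.1196, 0.1652]
orientation: [-3.14, 0.005, -0.046]
ft_force: [0.2, -0.1, -1.0]
opening: 0.0432
```

Request:
send_rows(
  commands=[
    [[0, 0, 0], [0, 0, 0.1332]],
    [[0, 0, 0], [0, 0, 0.1332]],
    [[0, 0, 0], [0, 0, 0.1332]],
    [[0, 0, 0], [0, 0, 0.1332]],
    [[0, 0, 0], [0, 0, 0.1332]],
    [[0, 0, 0], [0, 0, 0.1332]],
    [[0, 0, 0], [0, 0, 0.1332]],
    [[0, 0, 0], [0, 0, 0.1332]],
    [[0, 0, 0], [0, 0, 0.1332]],
    [[0, 0, 0], [0, 0, 0.1332]],
    [[0, 0, 0], [0, 0, 0.1332]],
    [[0, 0, 0], [0, 0, 0.1332]],
    [[0, 0, 0], [0, 0, 0.1332]],
    [[0, 0, 0], [0, 0, 0]],
  ],
  grip=1,
)

```text
clock: 56.2
tool_pos: [0.481, -0.1215, 0.1676]
orientation: [-3.14, -0.0, -1.777]
ft_force: [-0.2, -1.1, -0.2]
opening: 0.0855
```

Run:
```python
from h import *
st()
for n in('top','scene'):
  im=snap(n); cv2.imwrite(f'pics/f_{n}.png',cv2.resize(im[150:300,180:470] if n=='top' else im[200:310,160:500],None,fx=2.7 if n=='top' else 2.3,fy=4,interpolation=cv2.INTER_CUBIC)[...,::-1])
  for t,z in(('red_1',.018),('yellow_1',.018),('blue_1',.018),('white_tray',.022),('black_tray',.022),('straightedge',.011)):
    for d in outline_of(t,n)[:2]:
      if d['conf']>.4: print(n,t,round(d['conf'],2),np.round(d['position']),*rect(n,d['pixels'],z))
```

```text
t 56.2 pos [ 0.481  -0.1215  0.1676] rpy [-3.14  -0.    -1.777] F [-0.2 -1.1 -0.2] op 0.0855
top red_1 0.62 [273. 251.] [485.9 157.9 181.   60.3] 5.1
top yellow_1 0.87 [323. 252.] [495.   -3.3 177.7  58. ] -0.3
top blue_1 0.7 [360. 271.] [ 430.  -135.9   68.9   60.1] -13.3
top white_tray 0.79 [427. 238.] [ 542.  -364.   227.1  169.7] -6.9
top black_tray 0.95 [212. 245.] [517.7 370.  218.5 163.2] -0.3
top straightedge 0.82 [352. 182.] [ 738.3 -116.3  144.3   30.6] 84.8
scene red_1 0.71 [382. 263.] [496.6 163.5 199.4  61.6] 5.4
scene yellow_1 0.65 [328. 252.] [503.8   4.8 201.1  65.5] -0.3
scene blue_1 0.77 [279. 242.] [ 492.1 -140.3  201.9   74.3] -12.7
scene black_tray 0.92 [461. 284.] [529.8 377.2 248.5 162.3] -0.5
scene black_tray 0.56 [351. 267.] [550.3  90.6 124.2  32.9] 14.4
scene straightedge 0.69 [257. 290.] [ 721.4 -111.7  153.1   64.5] -88.1
scene straightedge 0.58 [327. 249.] [492.9   3.9 199.6  65.8] -0.0
```

View pics/f_top.png

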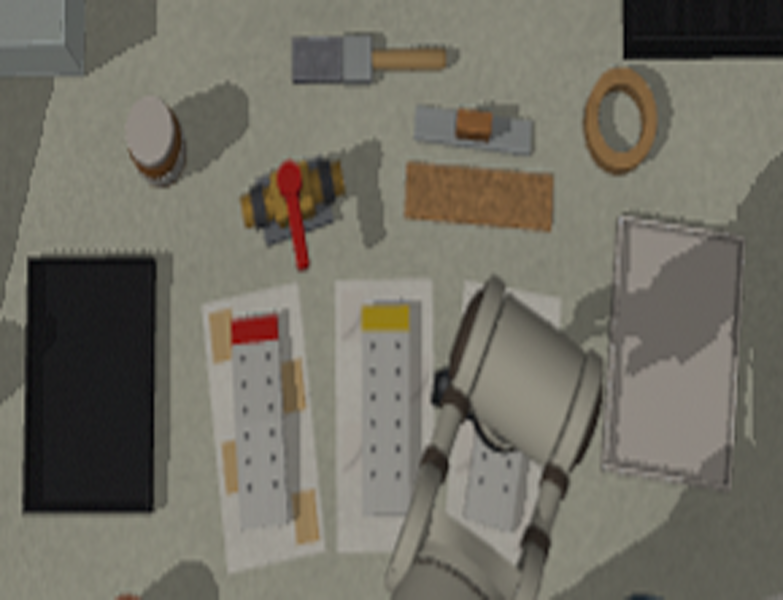

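Request:
send_rows(
  commands=[
    [[0.0275, -0.0103, 0], [0, 0, 0]],
    [[0, 0, 0.035], [0, 0, 0]],
    [[0, 0, 0.035], [0, 0, 0]],
    [[0, 0, 0.03], [0, 0, 0]],
    [[0, 0, 0.02], [0, 0, 0]],
    [[0, 0, 0.013], [0, 0, 0]],
    [[0, 0, 0.006], [0, 0, 0]],
    [[0, 0, 0], [0, 0, 0]],
    [[0, 0, 0], [0, 0, 0]],
    [[0, 0, 0], [0, 0, 0]],
  ],
)

```text
clock: 57.9
tool_pos: [0.4855, -0.1508, 0.029]
orientation: [-3.139, -0.001, -1.777]
ft_force: [-1.2, -0.9, 0.0]
opening: 0.0852
```

Request:
send_rows(
  commands=[
    [[0, 0, 0], [0, 0, 0]],
    [[0, 0, 0], [0, 0, 0]],
    [[0, 0, 0], [0, 0, 0]],
    [[0, 0, 0], [0, 0, 0]],
    [[0, 0, 0], [0, 0, 0]],
  ],
  grip=0,
  newtons=80,
)

```text
clock: 58.4
tool_pos: [0.4855, -0.1506, 0.0291]
orientation: [-3.14, -0.0, -1.777]
ft_force: [-1.4, 1.2, 6.3]
opening: 0.0576
```

Request:
send_rows(
  commands=[
    [[0, 0, -0.01], [0, 0, 0]],
    [[0, 0, -0.03], [0, 0, 0]],
    [[0, 0, -0.03], [0, 0, 0]],
    [[0, 0, -0.03], [0, 0, 0]],
    [[0, 0, 0], [0, 0, -0.084]],
    [[0.041, -0.0162, 0], [0, 0, 0]],
    [[0.041, -0.0162, 0], [0, 0, 0]],
    [[0.041, -0.0162, 0], [0, 0, 0]],
    [[0.041, -0.0162, 0], [0, 0, 0]],
    [[0.041, -0.0162, 0], [0, 0, 0]],
    [[0, 0, 0], [0, 0, 0]],
    [[0, 0, 0], [0, 0, 0]],
    [[0, 0, 0], [0, 0, 0]],
  ],
)

```text
clock: 59.7
tool_pos: [0.5395, -0.3623, 0.1274]
orientation: [3.14, 0.001, -1.692]
ft_force: [1.1, 0.2, -1.6]
opening: 0.0577
```

Request:
send_rows(
  commands=[
    [[0, 0, 0.03], [0, 0, 0]],
    [[0, 0, 0.03], [0, 0, 0]],
    [[0, 0, 0.02], [0, 0, 0]],
    [[0, 0, 0.006], [0, 0, 0]],
    [[0, 0, 0.002], [0, 0, 0]],
    [[0, 0, 0], [0, 0, 0]],
    [[0, 0, 0.002], [0, 0, 0]],
    [[0, 0, 0.002], [0, 0, 0]],
    [[0, 0, 0.001], [0, 0, 0]],
    [[0, 0, 0], [0, 0, 0]],
    [[0, 0, 0], [0, 0, 0]],
  ],
)

```text
clock: 60.8
tool_pos: [0.54, -0.3637, 0.0349]
orientation: [3.142, -0.0, -1.693]
ft_force: [-0.1, 0.5, -3.2]
opening: 0.0577
```

Request:
send_rows(
  commands=[
    [[0, 0, 0.001], [0, 0, 0]],
    [[0, 0, 0.001], [0, 0, 0]],
    [[0, 0, 0], [0, 0, 0]],
  ],
)

```text
clock: 61.1
tool_pos: [0.5401, -0.3638, 0.0341]
orientation: [3.141, -0.0, -1.693]
ft_force: [-3.4, 2.4, 5.8]
opening: 0.0575
```

Request:
send_rows(
  commands=[
    [[0, 0, 0], [0, 0, 0]],
    [[0, 0, 0], [0, 0, 0]],
    [[0, 0, 0], [0, 0, 0]],
    [[0, 0, -0.01], [0, 0, 0]],
    [[0, 0, -0.03], [0, 0, 0]],
    [[0, 0, -0.03], [0, 0, 0]],
    [[0, 0, -0.03], [0, 0, 0]],
    [[0, 0, 0], [0, 0, 0]],
  ],
  grip=1,
)

```text
clock: 61.9
tool_pos: [0.5427, -0.3661, 0.1395]
orientation: [-3.133, -0.007, -1.693]
ft_force: [-0.4, 0.4, 0.3]
opening: 0.0854
```

Request:
send_rows(
  commands=[
    [[0, 0, 0], [0, 0, -0.117]],
    [[-0.045, 0.0059, 0], [0, 0, 0]],
    [[-0.045, 0.0059, 0], [0, 0, 0]],
    [[-0.045, 0.0059, 0], [0, 0, 0]],
    [[-0.045, 0.0059, 0], [0, 0, 0]],
    [[-0.045, 0.0059, 0], [0, 0, 0]],
    [[-0.045, 0.0059, 0], [0, 0, 0]],
    [[-0.045, 0.0059, 0], [0, 0, 0]],
    [[-0.045, 0.0059, 0], [0, 0, 0]],
    [[0, 0, 0], [0, 0, 0]],
    [[0, 0, 0], [0, 0, 0]],
    [[0, 0, 0], [0, 0, 0]],
  ],
)

```text
clock: 63.1
tool_pos: [0.4949, -0.0042, 0.1329]
orientation: [-3.141, -0.0, -1.577]
ft_force: [0.8, -0.1, 0.4]
opening: 0.0854
```

Request:
send_rows(
  commands=[
    [[0, 0, 0.035], [0, 0, 0]],
    [[0, 0, 0.03], [0, 0, 0]],
    [[0, 0, 0.02], [0, 0, 0]],
    [[0, 0, 0.013], [0, 0, 0]],
    [[0, 0, 0.006], [0, 0, 0]],
    [[0, 0, 0], [0, 0, 0]],
    [[0, 0, 0], [0, 0, 0]],
    [[0, 0, 0], [0, 0, 0]],
  ],
)

```text
clock: 63.9
tool_pos: [0.4957, -0.0037, 0.0299]
orientation: [-3.139, -0.001, -1.576]
ft_force: [0.6, -1.1, -0.2]
opening: 0.0854
```

Request:
send_rows(
  commands=[
    [[0, 0, 0], [0, 0, 0]],
    [[0, 0, 0], [0, 0, 0]],
    [[0, 0, 0], [0, 0, 0]],
    [[0, 0, 0], [0, 0, 0]],
    [[0, 0, 0], [0, 0, 0]],
  ],
  grip=0,
)

```text
clock: 64.4
tool_pos: [0.4956, -0.0034, 0.0302]
orientation: [-3.14, -0.0, -1.576]
ft_force: [-3.7, 1.1, 8.0]
opening: 0.0578
```

Request:
send_rows(
  commands=[
    [[0, 0, -0.01], [0, 0, 0]],
    [[0, 0, -0.03], [0, 0, 0]],
    [[0, 0, -0.03], [0, 0, 0]],
    [[0, 0, -0.03], [0, 0, 0]],
    [[0, 0, 0], [0, 0, 0.117]],
    [[0.044, -0.011, 0], [0, 0, 0]],
    [[0.044, -0.011, 0], [0, 0, 0]],
    [[0.044, -0.011, 0], [0, 0, 0]],
    [[0.044, -0.011, 0], [0, 0, 0]],
    [[0.044, -0.011, 0], [0, 0, 0]],
    [[0.044, -0.011, 0], [0, 0, 0]],
    [[0.044, -0.011, 0], [0, 0, 0]],
    [[0.044, -0.011, 0], [0, 0, 0]],
    [[0, 0, 0], [0, 0, 0]],
    [[0, 0, 0], [0, 0, 0]],
  ],
)

```text
clock: 65.9
tool_pos: [0.5385, -0.3639, 0.1284]
orientation: [3.141, 0.001, -1.695]
ft_force: [-0.7, 0.4, -2.2]
opening: 0.0576
```

Request:
send_rows(
  commands=[
    [[0, 0, 0.03], [0, 0, 0]],
    [[0, 0, 0.025], [0, 0, 0]],
    [[0, 0, 0.012], [0, 0, 0]],
    [[0, 0, 0.005], [0, 0, 0]],
    [[0, 0, 0], [0, 0, 0]],
    [[0, 0, 0.002], [0, 0, 0]],
    [[0, 0, 0.001], [0, 0, 0]],
    [[0, 0, 0], [0, 0, 0]],
    [[0, 0, 0], [0, 0, 0]],
  ],
)

```text
clock: 66.8
tool_pos: [0.5393, -0.3637, 0.0544]
orientation: [-3.141, -0.001, -1.693]
ft_force: [0.6, 0.1, -1.4]
opening: 0.057
```

Request:
send_rows(
  commands=[
    [[0, 0, 0.001], [0, 0, 0]],
    [[0, 0, 0.001], [0, 0, 0]],
    [[0, 0, 0], [0, 0, 0]],
    [[0, 0, 0], [0, 0, 0]],
  ],
)

```text
clock: 67.2
tool_pos: [0.5394, -0.3638, 0.0532]
orientation: [-3.141, -0.0, -1.693]
ft_force: [-3.1, 1.4, 6.5]
opening: 0.0573
```

Request:
send_rows(
  commands=[
    [[0, 0, 0], [0, 0, 0]],
    [[0, 0, 0], [0, 0, 0]],
    [[0, 0, 0], [0, 0, 0]],
    [[0, 0, -0.01], [0, 0, 0]],
    [[0, 0, -0.03], [0, 0, 0]],
    [[0, 0, -0.03], [0, 0, 0]],
    [[0, 0, -0.03], [0, 0, 0]],
    [[0, 0, 0], [0, 0, -0.1075]],
    [[0, 0, 0], [0, 0, -0.1075]],
  ],
  grip=1,
)

```text
clock: 68.1
tool_pos: [0.54, -0.3643, 0.1545]
orientation: [-3.139, -0.003, -1.474]
ft_force: [-0.8, -0.2, -0.7]
opening: 0.0854
```

Request:
send_rows(
  commands=[
    [[-0.0437, 0.0005, 0], [0, 0, 0]],
    [[-0.0437, 0.0005, 0], [0, 0, 0]],
    [[-0.0437, 0.0005, 0], [0, 0, 0]],
    [[-0.0437, 0.0005, 0], [0, 0, 0]],
    [[-0.0437, 0.0005, 0], [0, 0, 0]],
    [[-0.0437, 0.0005, 0], [0, 0, 0]],
    [[-0.0437, 0.0005, 0], [0, 0, 0]],
    [[-0.0437, 0.0005, 0], [0, 0, 0]],
    [[-0.0437, 0.0005, 0], [0, 0, 0]],
    [[-0.0437, 0.0005, 0], [0, 0, 0]],
    [[-0.0437, 0.0005, 0], [0, 0, 0]],
    [[-0.0437, 0.0005, 0], [0, 0, 0]],
    [[0, 0, 0], [0, 0, 0]],
    [[0, 0, 0], [0, 0, 0]],
    [[0, 0, 0], [0, 0, 0]],
  ],
)

```text
clock: 69.6
tool_pos: [0.4849, 0.1573, 0.1522]
orientation: [-3.141, -0.0, -1.479]
ft_force: [0.1, 0.6, 0.3]
opening: 0.0853
```

Request:
send_rows(
  commands=[
    [[0, 0, 0.035], [0, 0, 0]],
    [[0, 0, 0.035], [0, 0, 0]],
    [[0, 0, 0.03], [0, 0, 0]],
    [[0, 0, 0.015], [0, 0, 0]],
    [[0, 0, 0.007], [0, 0, 0]],
    [[0, 0, 0], [0, 0, 0]],
    [[0, 0, 0], [0, 0, 0]],
    [[0, 0, 0], [0, 0, 0]],
  ],
)

```text
clock: 70.4
tool_pos: [0.4858, 0.158, 0.0311]
orientation: [-3.139, -0.0, -1.478]
ft_force: [-0.2, 0.3, 0.1]
opening: 0.0854
```

Request:
send_rows(
  commands=[
    [[0, 0, 0], [0, 0, 0]],
    [[0, 0, 0], [0, 0, 0]],
    [[0, 0, 0], [0, 0, 0]],
    [[0, 0, 0], [0, 0, 0]],
    [[0, 0, 0], [0, 0, 0]],
  ],
  grip=0,
)

```text
clock: 70.9
tool_pos: [0.4856, 0.1584, 0.0313]
orientation: [-3.14, 0.0, -1.478]
ft_force: [-1.5, -0.2, 7.8]
opening: 0.0578
```

Request:
send_rows(
  commands=[
    [[0, 0, -0.01], [0, 0, 0]],
    [[0, 0, -0.03], [0, 0, 0]],
    [[0, 0, -0.03], [0, 0, 0]],
    [[0, 0, -0.03], [0, 0, 0]],
    [[0, 0, 0], [0, 0, 0.1]],
    [[-0.0426, -0.0065, 0], [0, 0, 0]],
    [[-0.0426, -0.0065, 0], [0, 0, 0]],
    [[-0.0426, -0.0065, 0], [0, 0, 0]],
    [[-0.0426, -0.0065, 0], [0, 0, 0]],
    [[-0.0426, -0.0065, 0], [0, 0, 0]],
    [[0, 0, 0], [0, 0, 0]],
    [[0, 0, 0], [0, 0, 0]],
    [[0, 0, 0], [0, 0, 0]],
  ],
)

```text
clock: 72.2
tool_pos: [0.518, 0.37, 0.1293]
orientation: [3.14, -0.001, -1.578]
ft_force: [0.0, -0.2, -4.3]
opening: 0.0572
```

Request:
send_rows(
  commands=[
    [[0, 0, 0.03], [0, 0, 0]],
    [[0, 0, 0.03], [0, 0, 0]],
    [[0, 0, 0.02], [0, 0, 0]],
    [[0, 0, 0.006], [0, 0, 0]],
    [[0, 0, 0.002], [0, 0, 0]],
    [[0, 0, 0], [0, 0, 0]],
    [[0, 0, 0.002], [0, 0, 0]],
    [[0, 0, 0.002], [0, 0, 0]],
    [[0, 0, 0.001], [0, 0, 0]],
    [[0, 0, 0], [0, 0, 0]],
    [[0, 0, 0], [0, 0, 0]],
  ],
)

```text
clock: 73.3
tool_pos: [0.5186, 0.3709, 0.0369]
orientation: [-3.142, 0.0, -1.578]
ft_force: [-0.8, 0.6, -3.4]
opening: 0.0576
```

Request:
send_rows(
  commands=[
    [[0, 0, 0.001], [0, 0, 0]],
    [[0, 0, 0.001], [0, 0, 0]],
    [[0, 0, 0], [0, 0, 0]],
  ],
)

```text
clock: 73.6
tool_pos: [0.5188, 0.371, 0.0363]
orientation: [3.142, -0.0, -1.578]
ft_force: [-4.7, -3.0, 5.7]
opening: 0.0577
```

Request:
send_rows(
  commands=[
    [[0, 0, 0], [0, 0, 0]],
    [[0, 0, 0], [0, 0, 0]],
    [[0, 0, 0], [0, 0, 0]],
    [[0, 0, -0.01], [0, 0, 0]],
    [[0, 0, -0.03], [0, 0, 0]],
    [[0, 0, -0.04], [0, 0, 0]],
    [[0, 0, -0.04], [0, 0, 0]],
    [[0, 0, 0], [0, 0, 0]],
    [[0, 0, 0], [0, 0, 0]],
    [[0, 0, 0], [0, 0, 0]],
  ],
  grip=1,
)

```text
clock: 74.6
tool_pos: [0.5178, 0.3705, 0.1537]
orientation: [3.14, -0.001, -1.578]
ft_force: [-0.1, -0.3, -0.2]
opening: 0.0856
```

Run:
```python
from h import *
st(); im=snap('top')
for t in ('red_1','yellow_1','blue_1','white_tray','straightedge','strip'):
  for d in outline_of(t,'top')[:2]:
    if d['conf']>.4: print(t,round(d['conf'],2),np.round(d['position']),*rect('top',d['pixels'],{'yellow_1':.041,'white_tray':.022,'straightedge':.008,'strip':.003}.get(t,.023)))
# block: brown pixels near straightedge
c=cv2.cvtColor(im,cv2.COLOR_RGB2HSV)
cv2.imwrite('pics/g.png',cv2.resize(im[160:280,320:470],None,fx=5,fy=5,interpolation=cv2.INTER_CUBIC)[...,::-1])
```

```text
t 74.6 pos [0.5178 0.3705 0.1537] rpy [ 3.140e+00 -1.000e-03 -1.578e+00] F [-0.1 -0.3 -0.2] op 0.0856
red_1 0.87 [215. 247.] [474.4 362.2  84.8  54.5] -0.4
yellow_1 0.65 [430. 240.] [ 539.  -367.8  180.9   65.8] -7.2
blue_1 0.67 [144. 250.] [499.5 613.5  95.   76.7] 32.0
straightedge 0.82 [354. 183.] [ 740.1 -114.8  148.5   34.7] 84.3
strip 0.86 [357. 195.] [ 683.3 -123.1  187.5   54.1] 86.0
```

View pics/g.png

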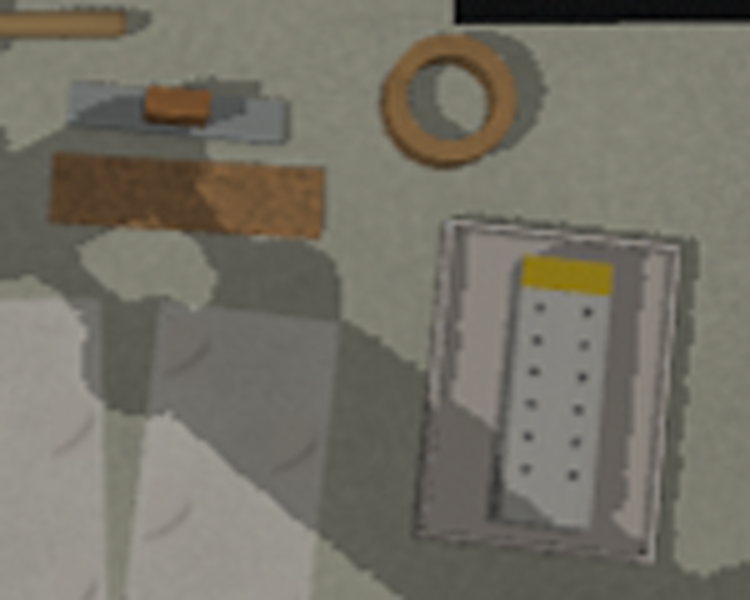

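Run:
```python
from h import *
g=lambda x,y:(320+x/5,160+y/5)
for nm,pts,z in(('edge',[(70,82),(287,98),(286,143),(70,127)],.008),('block',[(147,86),(212,89),(211,125),(146,122)],.042),('strip',[(53,152),(325,168),(322,238),(49,223)],.003)):
  q=np.array([w('top',g(*p),z)[:2]*1000 for p in pts]); f=(q[0]+q[3]-q[1]-q[2])/2
  print(nm,q.mean(0).round(1),np.hypot(*f).round(1),np.degrees(np.arctan2(f[1],f[0])).round(1))
```

```text
edge [ 737.3 -120.6] 151.3 85.3
block [ 734.3 -118.3] 44.3 86.9
strip [ 679.7 -126.5] 190.1 86.3
```

Request:
send_rows(
  commands=[
    [[0, 0, -0.03], [0, 0, -0.1243]],
    [[0, 0, 0], [0, 0, -0.1243]],
    [[0, 0, 0], [0, 0, -0.1243]],
    [[0, 0, 0], [0, 0, -0.1243]],
    [[0, 0, 0], [0, 0, -0.1243]],
    [[0, 0, 0], [0, 0, -0.1243]],
    [[0, 0, 0], [0, 0, -0.1243]],
    [[0, 0, 0], [0, 0, -0.1243]],
    [[0, 0, 0], [0, 0, -0.1243]],
    [[0, 0, 0], [0, 0, -0.1243]],
    [[0, 0, 0], [0, 0, -0.1243]],
    [[0, 0, 0], [0, 0, -0.1243]],
    [[0, 0, 0], [0, 0, 0]],
  ],
  grip=0.5,
)

```text
clock: 76.25
tool_pos: [0.5185, 0.3708, 0.1846]
orientation: [3.141, 0.0, -0.086]
ft_force: [-0.1, -0.3, 1.0]
opening: 0.0429
```

Request:
send_rows(
  commands=[
    [[0.0216, 0.039, 0], [0, 0, 0]],
    [[0.0216, 0.039, 0], [0, 0, 0]],
    [[0.0216, 0.039, 0], [0, 0, 0]],
    [[0.0216, 0.039, 0], [0, 0, 0]],
    [[0.0216, 0.039, 0], [0, 0, 0]],
    [[0.0216, 0.039, 0], [0, 0, 0]],
    [[0.0216, 0.039, 0], [0, 0, 0]],
    [[0.0216, 0.039, 0], [0, 0, 0]],
    [[0.0216, 0.039, 0], [0, 0, 0]],
    [[0.0216, 0.039, 0], [0, 0, 0]],
    [[0.0216, 0.039, 0], [0, 0, 0]],
    [[0.0216, 0.039, 0], [0, 0, 0]],
    [[0, 0, 0], [0, 0, 0]],
    [[0, 0, 0], [0, 0, 0]],
    [[0, 0, 0], [0, 0, 0]],
  ],
)

```text
clock: 77.75
tool_pos: [0.7362, -0.1167, 0.1845]
orientation: [-3.141, 0.001, -0.087]
ft_force: [-0.2, -1.1, 0.3]
opening: 0.0427
```

Request:
send_rows(
  commands=[
    [[0, 0.001, 0.035], [0, 0, 0]],
    [[0, 0, 0.035], [0, 0, 0]],
    [[0, 0, 0.03], [0, 0, 0]],
    [[0, 0, 0.025], [0, 0, 0]],
    [[0, 0, 0.012], [0, 0, 0]],
    [[0, 0, 0.006], [0, 0, 0]],
    [[0, 0, 0], [0, 0, 0]],
    [[0, 0, 0], [0, 0, 0]],
    [[0, 0, 0], [0, 0, 0]],
  ],
)

```text
clock: 78.65
tool_pos: [0.7375, -0.119, 0.0439]
orientation: [3.141, -0.003, -0.086]
ft_force: [-0.4, 0.2, -0.2]
opening: 0.0427
```

Request:
send_rows(
  commands=[
    [[0, 0, 0], [0, 0, 0]],
    [[0, 0, 0], [0, 0, 0]],
    [[0, 0, 0], [0, 0, 0]],
    [[0, 0, 0], [0, 0, 0]],
    [[0, 0, 0], [0, 0, 0]],
  ],
  grip=0,
  newtons=60,
)

```text
clock: 79.15
tool_pos: [0.737, -0.119, 0.043]
orientation: [3.141, -0.002, -0.087]
ft_force: [-0.9, 0.3, 6.3]
opening: 0.0193
```

Request:
send_rows(
  commands=[
    [[0, 0, -0.01], [0, 0, 0]],
    [[0, 0, -0.025], [0, 0, -0.02]],
    [[-0.019, 0.0034, 0], [0, 0, 0]],
    [[-0.019, 0.0034, 0], [0, 0, 0]],
    [[-0.0185, 0.0034, 0], [0, 0, 0]],
    [[0, 0, 0], [0, 0, 0]],
    [[0, 0, 0], [0, 0, 0]],
    [[0, 0, 0], [0, 0, 0]],
  ],
)

```text
clock: 79.95
tool_pos: [0.6799, -0.1251, 0.0768]
orientation: [3.142, -0.001, -0.066]
ft_force: [-0.3, 0.7, -2.3]
opening: 0.0191
```

Request:
send_rows(
  commands=[
    [[0, 0, 0.02], [0, 0, 0]],
    [[0, 0, 0.006], [0, 0, 0]],
    [[0, 0, 0.002], [0, 0, 0]],
    [[0, 0, 0], [0, 0, 0]],
    [[0, 0, 0.001], [0, 0, 0]],
    [[0, 0, 0.001], [0, 0, 0]],
    [[0, 0, 0], [0, 0, 0]],
    [[0, 0, 0], [0, 0, 0]],
  ],
)

```text
clock: 80.75
tool_pos: [0.6794, -0.1252, 0.0471]
orientation: [3.142, -0.0, -0.066]
ft_force: [0.5, -0.4, -1.5]
opening: 0.0187
```

Request:
send_rows(
  commands=[
    [[0, 0, 0.001], [0, 0, 0]],
    [[0, 0, 0.001], [0, 0, 0]],
    [[0, 0, 0], [0, 0, 0]],
    [[0, 0, 0], [0, 0, 0]],
  ],
)

```text
clock: 81.15
tool_pos: [0.6795, -0.1252, 0.046]
orientation: [3.141, -0.0, -0.066]
ft_force: [-5.0, 1.1, 4.7]
opening: 0.0188
```

Request:
send_rows(
  commands=[
    [[0, 0, 0], [0, 0, 0]],
    [[0, 0, 0], [0, 0, 0]],
    [[0, 0, 0], [0, 0, 0]],
    [[0, 0, -0.01], [0, 0, 0]],
    [[0, 0, -0.03], [0, 0, 0]],
    [[0, 0, -0.04], [0, 0, 0]],
    [[0, 0, -0.04], [0, 0, 0]],
    [[0, 0, 0], [0, 0, 0.1254]],
    [[0, 0, 0], [0, 0, 0.1254]],
    [[0, 0, 0], [0, 0, 0.1254]],
    [[0, 0, 0], [0, 0, 0.1254]],
    [[0, 0, 0], [0, 0, 0.1254]],
    [[0, 0, 0], [0, 0, 0.1254]],
    [[0, 0, 0], [0, 0, 0.1254]],
    [[0, 0, 0], [0, 0, 0.1254]],
    [[0, 0, 0], [0, 0, 0.1254]],
    [[0, 0, 0], [0, 0, 0.1254]],
    [[0, 0, 0], [0, 0, 0.1254]],
    [[0, 0, 0], [0, 0, 0.1254]],
  ],
  grip=0.5,
)

```text
clock: 83.05
tool_pos: [0.6795, -0.1253, 0.1657]
orientation: [-3.141, -0.0, -1.576]
ft_force: [-0.8, 0.2, -0.9]
opening: 0.0429
```

Request:
send_rows(
  commands=[
    [[-0.0393, 0.0091, 0], [0, 0, 0]],
    [[-0.0393, 0.0091, 0], [0, 0, 0]],
    [[-0.0393, 0.0091, 0], [0, 0, 0]],
    [[-0.0393, 0.0091, 0], [0, 0, 0]],
    [[-0.0393, 0.0091, 0], [0, 0, 0]],
    [[-0.0393, 0.0091, 0], [0, 0, 0]],
    [[-0.0393, 0.0091, 0], [0, 0, 0]],
    [[0, 0, 0], [0, 0, 0]],
    [[0, 0, 0], [0, 0, 0]],
    [[0, 0, 0], [0, 0, 0]],
  ],
  grip=0,
)

```text
clock: 84.05
tool_pos: [0.6161, 0.1491, 0.1653]
orientation: [-3.141, -0.0, -1.572]
ft_force: [-0.9, -0.2, 0.2]
opening: 0.0003
```

Run:
```python
from h import *
st(); im=snap('top')
for t in ('straightedge','strip','red_1','black_tray'):
  for d in outline_of(t,'top')[:2]:
    if d['conf']>.4: print(t,round(d['conf'],2),np.round(d['position']),*rect('top',d['pixels'],{'straightedge':.011,'strip':.003}.get(t,.022)))
cv2.imwrite('pics/k.png',np.hstack([cv2.resize(im[170:290,a:b],None,fx=4,fy=4,interpolation=cv2.INTER_CUBIC) for a,b in((185,250),(250,385))])[...,::-1])
```

```text
t 84.05 pos [0.6161 0.1491 0.1653] rpy [-3.141 -0.    -1.572] F [-0.9 -0.2  0.2] op 0.0003
straightedge 0.92 [356. 199.] [ 682.6 -122.   149.9   33.1] 85.5
strip 0.67 [360. 201.] [ 680.2 -122.4  188.3   53.8] 86.2
strip 0.67 [421. 255.] [ 471.2 -332.9   17.3    3.4] -1.7
red_1 0.6 [203. 246.] [517.7 369.5 219.9 165.7] 0.2
black_tray 0.66 [203. 247.] [519.5 371.7 215.3 165.5] -0.4
```

View pics/k.png

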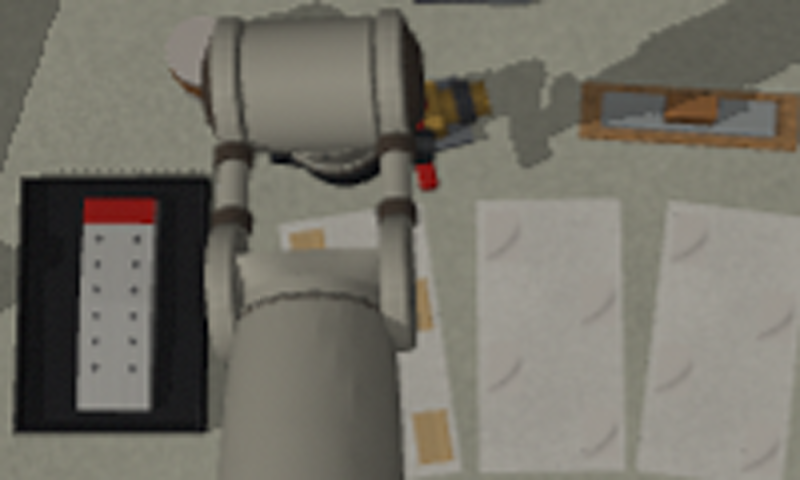

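Run:
```python
import numpy as np
p=np.array([616,149.])
for t in np.linspace(-172,-81,12):
    a=np.radians(t);u=np.array([np.cos(a),np.sin(a)]);n=np.array([-u[1],u[0]])
    d=8+11*abs(n[0])+14.5*abs(n[1])+1
    q=np.round(np.array([675,111.5])+53*u-d*n); print(q,'tool dx dy',-(q-p)[::-1]); p=q
```

```text
[619. 129.] tool dx dy [20. -3.]
[617. 122.] tool dx dy [7. 2.]
[616. 114.] tool dx dy [8. 1.]
[616. 106.] tool dx dy [ 8. -0.]
[617.  97.] tool dx dy [ 9. -1.]
[620.  89.] tool dx dy [ 8. -3.]
[625.  81.] tool dx dy [ 8. -5.]
[631.  73.] tool dx dy [ 8. -6.]
[638.  67.] tool dx dy [ 6. -7.]
[646.  62.] tool dx dy [ 5. -8.]
[655.  58.] tool dx dy [ 4. -9.]
[661.  56.] tool dx dy [ 2. -6.]
```

Request:
send_rows(
  commands=[
    [[0, 0, 0.025], [0, 0, 0]],
    [[0, 0, 0.02], [0, 0, 0]],
    [[0, 0, 0.01], [0, 0, 0]],
    [[0, 0, 0], [0, 0, 0]],
    [[0, 0, 0], [0, 0, 0]],
    [[0, 0, 0], [0, 0, 0]],
  ],
)

```text
clock: 84.9
tool_pos: [0.6167, 0.15, 0.1113]
orientation: [-3.139, 0.0, -1.571]
ft_force: [-0.2, -0.3, 0.2]
opening: 0.0
```

Request:
send_rows(
  commands=[
    [[0.01, -0.002, 0], [0, 0, 0]],
    [[0.01, -0.001, 0], [0, 0, 0]],
    [[0.007, 0.002, 0], [0, 0, 0]],
    [[0.008, 0.001, 0], [0, 0, 0]],
    [[0.008, 0, 0], [0, 0, 0]],
    [[0.009, -0.001, 0], [0, 0, 0]],
    [[0.008, -0.003, 0], [0, 0, 0]],
    [[0.008, -0.005, 0], [0, 0, 0]],
    [[0.008, -0.006, 0], [0, 0, 0]],
    [[0.006, -0.007, 0], [0, 0, 0]],
    [[0.005, -0.008, 0], [0, 0, 0]],
    [[0.004, -0.009, 0], [0, 0, 0]],
    [[0.002, -0.006, 0], [0, 0, 0]],
    [[0, 0, 0], [0, 0, 0]],
    [[0, 0, 0], [0, 0, 0]],
  ],
)

```text
clock: 86.4
tool_pos: [0.6614, 0.0566, 0.1101]
orientation: [-3.14, -0.001, -1.571]
ft_force: [0.9, 0.5, 0.5]
opening: -0.0003
```

Request:
send_rows(
  commands=[
    [[0, -0.002, 0], [0, 0, 0]],
    [[0, -0.002, 0], [0, 0, 0]],
    [[0, 0, 0], [0, 0, 0]],
    [[0, 0, 0], [0, 0, 0]],
  ],
)

```text
clock: 86.8
tool_pos: [0.6647, 0.0568, 0.1099]
orientation: [-3.141, -0.0, -1.571]
ft_force: [-1.2, -0.5, 0.9]
opening: -0.0004
```

Request:
send_rows(
  commands=[
    [[0, -0.002, 0], [0, 0, 0]],
    [[0, -0.002, 0], [0, 0, 0]],
    [[0, 0, 0], [0, 0, 0]],
    [[0, 0, 0], [0, 0, 0]],
  ],
)

```text
clock: 87.2
tool_pos: [0.6689, 0.057, 0.1098]
orientation: [-3.141, 0.0, -1.571]
ft_force: [-0.9, -0.7, 0.8]
opening: 0.0001
```

Request:
send_rows(
  commands=[
    [[0, -0.002, 0], [0, 0, 0]],
    [[0, -0.001, 0], [0, 0, 0]],
    [[0, 0, 0], [0, 0, 0]],
    [[0, 0, 0], [0, 0, 0]],
  ],
)

```text
clock: 87.6
tool_pos: [0.6707, 0.0571, 0.1097]
orientation: [3.139, 0.0, -1.571]
ft_force: [-7.0, -1.0, 4.5]
opening: -0.0001
```

Stop reached (-7 N). A little more, then withdraw and check.

Request:
send_rows(
  commands=[
    [[0, -0.001, 0], [0, 0, 0]],
    [[0, 0, 0], [0, 0, 0]],
    [[0, 0, 0], [0, 0, 0]],
  ],
)

```text
clock: 87.9
tool_pos: [0.6709, 0.0571, 0.1096]
orientation: [3.136, 0.0, -1.571]
ft_force: [-9.4, -1.1, 5.8]
opening: -0.0001
```

Request:
send_rows(
  commands=[
    [[0, 0.025, 0], [0, 0, 0]],
    [[0, 0.025, 0], [0, 0, 0]],
    [[0, 0, -0.03], [0, 0, 0]],
    [[0, 0, -0.04], [0, 0, 0]],
    [[0, 0.045, 0], [0, 0, 0]],
    [[0, 0.045, 0], [0, 0, 0]],
    [[0, 0.045, 0], [0, 0, 0]],
    [[0, 0.04, 0], [0, 0, 0]],
    [[0, 0, 0], [0, 0, 0]],
    [[0, 0, 0], [0, 0, 0]],
    [[0, 0, 0], [0, 0, 0]],
  ],
)

```text
clock: 89.0
tool_pos: [0.4493, 0.0569, 0.1807]
orientation: [-3.139, -0.0, -1.571]
ft_force: [0.6, 0.2, -0.2]
opening: -0.0004
```

Run:
```python
from h import *
st(); im=snap('top')
h=cv2.cvtColor(im,cv2.COLOR_RGB2HSV)
m=((h[...,0]<6)|(h[...,0]>174))&(h[...,1]>160)&(h[...,2]>60)
m[:180]=0;m[215:]=0;m[:,:260]=0;m[:,330:]=0
print('lever',np.argwhere(m).min(0),np.argwhere(m).max(0),rect('top',m,.102))
for t in ('straightedge','strip'):
  for d in outline_of(t,'top')[:1]: print(t,round(d['conf'],2),*rect('top',d['pixels'],.008))
cv2.imwrite('pics/end.png',cv2.resize(im[150:290,185:475],None,fx=2.7,fy=4,interpolation=cv2.INTER_CUBIC)[...,::-1])
```

```text
t 89.0 pos [0.4493 0.0569 0.1807] rpy [-3.139 -0.    -1.571] F [ 0.6  0.2 -0.2] op -0.0004
lever [188 283] [199 308] (array([679.7,  83.5,  84.4,  27.6]), -82.1)
straightedge 0.81 [ 682.1 -122.6  150.1   36.2] 86.9
strip 0.85 [ 680.4 -123.9  188.1   50.8] 86.4
```

View pics/end.png

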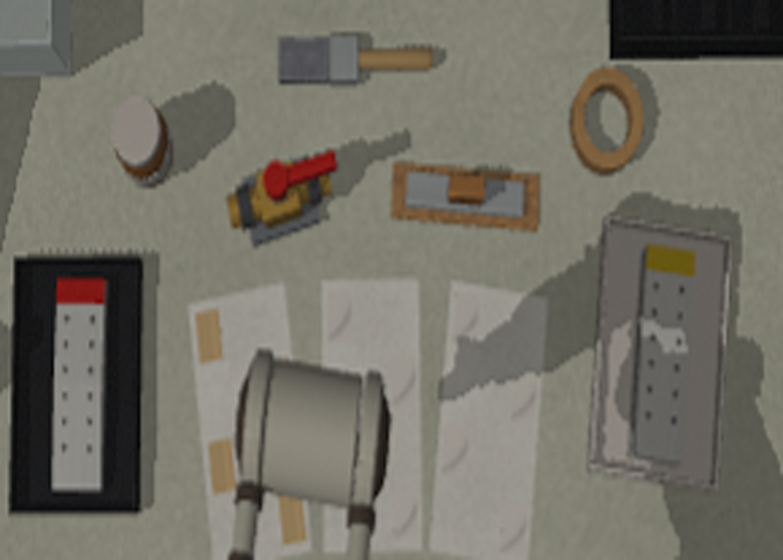

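Run:
```python
from h import *
st(); print(close_job())
```

```text
t 89.15 pos [0.449  0.0568 0.1803] rpy [-3.14  -0.    -1.571] F [ 0.9  1.1 -0.1] op -0.0
the job is handed in; nothing more can be done
None
```

I shut the valve, tested the red, yellow and blue plates in that order, sorted them, put the straightedge back and opened the valve again. I handed in at 89 s.

- **Results:** Red is bowed and lies in the black tray. Yellow and blue are flat and lie stacked in the white tray, with blue underneath. I read this from how high the straightedge sat when I touched the top of its grip block. The tool stopped at 87.8 mm on red against 85.1 mm on the other two, and the end-press heights agree (50.5 mm against 51.0 mm).
- **Checks that disagreed:**
    - Pictures of red taken after each press, with the finger lifted, showed no rocking. I put this down to the straightedge tipping back when released and trusted the heights. I never saw the rocking itself in a picture.
    - When I first set the straightedge down on yellow, the contact height suggested a bow. The block-top height then showed yellow to be flat.
- **Straightedge knocked aside:** After I first put it back, it was pushed off the cork strip. I found this in a picture and put it back again.
- **Last picture:** The lever lies along the pipe, and it reached its stop at about 9 N. The straightedge is on the strip within about 2 mm and 1° by the last outline measurement. The red and yellow plates are near the middle of their trays; blue is hidden under yellow. The bystanders in view stand where they were, the arm is clear and the gripper is empty.

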